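# Square the mirror up in its tray corner with a brush handle

## Robot

A 6-joint arm with a two-finger parallel gripper is mounted at the origin on the work surface. World frame = base frame: x ahead of the robot, y to its left, z up, the work surface at z = 0. Lengths are in m, angles in degrees, forces in N, time in s.
With the tool pointing down it reaches from about 0.25 to 0.725 m from the base axis. Payload 9.7 kg.
Tool frame: the origin (TCP) lies midway between the tips of the shut fingers; the grasp point (between the pads) lies 19 mm behind it; z points along the fingers, y is the direction in which the jaws open and shut (so a half turn about z gives the same grasp; the last joint's range is limited). The gripper opens to 85 mm and grips with 20 to 120 N. Pads are 22 mm wide; open, the fingers measure 114 mm over their backs; the gripper's body (76 mm by 85 mm) begins 54 mm behind the grasp point. The pads swing forward as they close: fully open they stand 13 mm farther back than shut.
Start: joints at [-71.963, 4.979, 10.078, 95.1, 0, 90], TCP at [0.17, -0.523, 0.231] pointing down, gripper open.
Joint ranges: [-179.16, 179.16], [-48.56, 103.87], [-65.8, 70.77], [-126.05, 130.52], [-82.76, 87.17], [-180, 180]. Speed limits (degrees/s): [127.2, 127.2, 147.25, 180, 180, 180].

## Interface

Orientations are given as [roll, pitch, yaw] about the fixed x, y, z axes, in that order (R = Rz(yaw) Ry(pitch) Rx(roll)).
In Python, from workcell import bot, camera, recognise gives the robot as it stands. The module is installed in compiled form; this text tells all that it offers.
- The arm moves only by the tool apply_moves, never from a script. Its argument "targets" is one flat list of numbers, 7 for each row, row after row: the shift along the world's x, y, z in units of 30 mm (1.0 is 30 mm), then the turn, a rotation vector about the world's x, y, z in units of 6 degrees (1.0 is 6 degrees), then the opening, from 0 (shut) to 1 (fully open). A call has 1 to 5 rows; each row is the pose to reach, as a shift and turn from the pose commanded when the call began; what a row does not reach only later rows make up. A row lasts 1/10 s, in which the tool goes at most 50 mm and 8.59 degrees, less where a joint would pass 70% of its speed; a pose out of reach is approached as far as the arm can. A call with a gripper value outside its range is refused whole. The fingers move at their own pace and stop on an object; "newtons" is the grip in N (left out, the last holds). Time passes only in rows, so rows that repeat a pose let the fingers close. It gives the time, the measured TCP pose, the force and the opening at its end, in the units of the state.
- bot.get_obs(): the state, without advancing time (a new reading comes with each control period).
- camera(name): name is "scene" or "top" or "wrist"; returns a dict with "img" (480x640x3 uint8, red, green, blue), "intrinsics" (3x3 intrinsics, pixels), "origin" and "rotation" of the camera in the world. Camera axes: x right, y up, looking along -z (the intrinsics and any distortion apply to the point x, -y, -z); pixel columns grow to the right and rows downward; lengths in m; the calibration is good to about 2 mm. A picture is of the moment at which its call begins. There is no depth.
- bot.job_done(): hands the job in, once; it reports no verdict.
Trained networks look in the newest picture that a camera, given by its name, has taken for a name from the list of things; names that differ only in an ending like _2 or _b are one class to them, and where a whole thing is asked for, a point or a joint stands for the part that bears it (a point fixed in the world has none). Each returns a list of dicts, best first, with "conf" (0 to 1); they miss things now and then, are a little off and sometimes report something else, mostly with a low value. They report only what shows in the picture. A call takes as long as a camera call.
- recognise(query, camera): "box" ([left, top, right, bottom] in pixels, round what is visible of it).
The state is a dict: "time": time; "q": joint angles; "qd": joint speeds; "joint_efforts": joint torques, N m; "ee_pos": TCP position; "tcp_rot": TCP orientation; "wrist_force": force on the tool from outside, world axes, zero at the start; "torque": the same for the moment, N m; "opening": finger opening in m.
Only numpy, scipy, OpenCV 4.12 (cv2) and the standard library are available. Lean on these libraries where they do the work, as an engineer would, in place of code of your own. Each camera call takes 0.05 s, during which the arm holds its last target.

## Task

The mirror plate has slid out of its place on the wooden tray: take the red-handled brush out of the clear rack and, with the foot of its handle and never with the hand, nudge the mirror gently along the tray into the square corner between the two white sprung stop bars. Finish by pushing gently for a second, square on its cut-off corner, so that it presses on both bars at once, and leave it lying square with both edges touching their bars. Then stand the brush back in a free slot of the rack and leave everything else where it is.

Things in the scene. Friction and masses are not known exactly. Their poses are not given: they have to be found in the camera images.
- brush: Red-handled brush, loose, 50 g, upright in a rack slot. Origin: centre of the flat foot of its handle; z up the handle. Handle 14 x 14 mm square from z = 0 to 112 mm, then ferrule and flat dark bristle head to 140 mm (12 mm thin along x, 26 mm wide along y). Best pinched across x about 100 mm above the foot; in the rack the lowest 45 mm are inside the slot.
- rack: Clear acrylic block, fixed, 50 mm (x) by 210 mm (y), 50 mm high, origin at the centre of its underside. Four square blind slots, 20 mm wide, 45 mm deep (floor 5 mm above the underside), at x = 0 and y = -75, -25, 25, 75 mm. Three hold brushes that stand out to 145 mm, one is empty; which brush stands where changes.
- brush_white: White-handled brush of the same shape and origin in another slot; to be left alone.
- brush_wood: Pale wooden-handled brush of the same shape and origin in another slot; to be left alone.
- tray: Brown wooden tray, fixed, 230 mm (x) by 210 mm (y), origin at the centre of its underside. Its flat floor is 10 mm above the shelf. A raised dark rim with a stop bar in front of it stands along its +x side and another along its +y side; the other two sides are open.
- tray_corner (a point): Fixed point of the tray floor at x = 88, y = 78, z = 10 mm of the tray, axes as the tray's: where the inner faces of the white bars would cross if both were set right back. The real corner lies 0 to 28 mm short of it in x and, separately, 0 to 28 mm short in y.
- rim_x: Dark rim along the tray's +x side, 12 mm thick, 24 mm high; origin: middle of its underside. It carries a clamped brass bar and before that a white bar, parallel to it, top 23 mm above the shelf, sprung: it gives up to 1.5 mm, at 6 N. The white bar's free face is set anywhere from x = 60 to 88 mm of the tray; the setting is not measured and must be found by feel or by sight.
- rim_y: Dark rim along the tray's +y side with the same brass and white sprung bars. The white bar's free face is set anywhere from y = 50 to 78 mm of the tray; the setting is not measured and must be found by feel or by sight. Origin: middle of the rim's underside.
- mirror: Pale blue-grey glass plate, loose, 110-220 g, 100 (x) by 80 (y) by 8 mm, flat on the tray; origin: centre of the underside of the full rectangle. Its -x, -y corner is cut off at 45 degrees, 24 mm along each edge. Home, its axes match the tray's. Slides with 0.2 to 0.6 N; cracks if pushed with over 10 N. 5 to 7 N on the cut-off corner, kept up for a second, seats it on both bars.
- mirror_corner (a point): Square corner of the mirror that belongs in the corner of the bars: x = +50, y = +40 mm of the mirror, at half its thickness.
- mirror_cut (a point): Middle of the 34 mm long cut-off face: x = -38, y = -28 mm of the mirror, at half its thickness. Pushed only here while it is still away from one bar, the mirror can wedge on the other by friction; slide it home by its straight edges first.
- dish: Blue ceramic dish, 110 mm across, 35 mm high; leave alone.
- shoehorn: Chrome shoehorn lying flat, about 195 mm long; leave alone.
- polish_box: Black plastic box with a grey twist cap on its spout, 148 mm high; leave alone.
- cream_jar: Amber glass jar, 64 mm across, 50 mm high; leave alone.
- polish_tin: Blue flat tin, 72 mm across, 26 mm high; leave alone.

How it is judged (in metres and radians):
On the way, in this order (a step that is already met when the one before it is completed fails the run):
1. the red brush has been lifted clear of the rack (z of brush in the frame of rack above 0.055 m), for 0.1 s.
2. pushed by the brush, the mirror lies square and presses on both bars at once (contact force between brush and mirror above 2 N and contact force between mirror and rim_x above 1.2 N and contact force between mirror and rim_y above 1.2 N and x of mirror_corner in the frame of tray_corner between -0.032 and 0.005 m and y of mirror_corner in the frame of tray_corner between -0.032 and 0.005 m and angle between the x axis of mirror and the x axis of tray, either way round below 0.03 rad and z of mirror in the frame of tray below 0.013 m and angle between mirror's own z axis and vertical below 0.05 rad), for 0.3 s.
At the end, for the whole second after the job is handed in: The mirror lies flat and still on the tray, square to it within 0.03 rad, touching both white bars (the bars belong to rim_x and rim_y), and the red brush stands, foot down, released and at rest on the floor of a slot of the rack (x of mirror_corner in the frame of tray_corner between -0.032 and 0.005 m and y of mirror_corner in the frame of tray_corner between -0.032 and 0.005 m and angle between the x axis of mirror and the x axis of tray, either way round below 0.03 rad and z of mirror in the frame of tray below 0.013 m and angle between mirror's own z axis and vertical below 0.05 rad and contact force between mirror and rim_x above 0.01 N and contact force between mirror and rim_y above 0.01 N and linear speed of mirror below 0.01 m/s and x of brush in the frame of rack between -0.008 and 0.008 m and y of brush in the frame of rack between -0.09 and 0.09 m and z of brush in the frame of rack between 0 and 0.012 m and angle between brush's own z axis and vertical below 0.2 rad and linear speed of brush below 0.02 m/s).
It fails at once if the mirror is pushed with more than 10 N by the brush (contact force between brush and mirror above 10 N).
It fails at once if the hand or arm touches the mirror (contact force between any of the fingers, the arm and mirror above 0.3 N).
It fails at once if the mirror is tipped or levered up (angle between mirror's own z axis and vertical above 0.2 rad).
It fails at once if a bystander is moved by more than 20 mm or a standing one knocked over (distance of any of brush_white, brush_wood, dish, shoehorn, polish_box, cream_jar, polish_tin from where it was at the start of the episode above 0.02 m or angle between any of brush_white, brush_wood, dish, shoehorn, polish_box, cream_jar, polish_tin's own z axis and vertical above 0.35 rad).
It also fails if it takes over 72 s, if anything falls off the work surface, if the arm or the gripper's body presses on something with over 40 N, if the wrist force passes 120 N, or if a joint passes its speed limit or range.

## Working session

There is one attempt and no reset: what is moved stays moved. The work goes in short steps, Python scripts to look and compute and a tool call to move; the robot and the scene stay as the last step left them, time stands still between calls to the robot, and variables do not carry over. Pictures are saved under pics/ and viewed, and the job is handed in when it is done.

Besides the shell and the picture viewer there is one more tool, called after "Emit:" as name(argument=value, ...) on one line, values as JSON. apply_moves: Moves the arm, as the interface text tells. Its arguments: {"type":"object","properties":{"targets":{"type":"array"},"newtons":{"type":"number"}},"required":["targets"]}

```bash
mkdir -p pics
python3 - <<'E'
from workcell import bot,camera,recognise
import cv2
o=bot.get_obs(); print(o['time'],o['ee_pos'],o['tcp_rot'],o['opening'],o['wrist_force'])
for c in ['scene','top']:
    d=camera(c); cv2.imwrite(f'pics/{c}0.png',d['img'][:,:,::-1]); print(c,d['intrinsics'],d['origin'],d['rotation'],d.keys())
    for n in ['brush','rack','tray','mirror','brush_white','brush_wood','rim_x','rim_y']:
        print(n,[(r['box'],round(r['conf'],2)) for r in recognise(n,c)][:3])
E
```

```text
0.0 [ 0.17021576 -0.52276283  0.23061654] [-1.79927275e+02  2.97617860e-04  1.80338203e+01] 0.08558265060963899 [0.03918027 0.41299549 0.69828351]
scene [[517.78961961   0.         318.77514242]
 [  0.         517.78961961 240.8042285 ]
 [  0.           0.           1.        ]] [1.2809647  0.0223988  0.94562044] [3.66773153e+01 2.17324843e-03 9.30479224e+01] dict_keys(['img', 'intrinsics', 'origin', 'rotation'])
brush [([173.5, 172.3, 191.5, 202.9], 0.74), ([240.9, 170.7, 257.8, 203.0], 0.6)]
rack [([177.0, 190.6, 268.4, 223.3], 0.95)]
tray [([342.5, 188.4, 463.3, 288.1], 0.91)]
mirror [([373.5, 207.0, 415.6, 248.3], 0.76), ([343.2, 186.6, 460.8, 288.2], 0.55), ([197.2, 172.0, 211.8, 204.2], 0.25)]
brush_white [([173.6, 171.2, 193.4, 203.0], 0.87), ([197.0, 173.8, 212.0, 204.2], 0.55)]
brush_wood [([303.1, 291.6, 354.9, 336.4], 0.7), ([195.8, 173.7, 212.1, 201.8], 0.59)]
rim_x [([362.0, 253.7, 460.3, 286.5], 0.63), ([407.8, 187.5, 459.2, 263.0], 0.62)]
rim_y [([362.0, 253.7, 460.3, 286.5], 0.63), ([407.8, 187.5, 459.2, 263.0], 0.62)]
top [[515.43674706   0.         316.43911559]
 [  0.         515.43674706 239.40153665]
 [  0.           0.           1.        ]] [ 0.54082681 -0.03455238  1.11582742] [  5.54351799  -0.58837983 -91.20650106] dict_keys(['img', 'intrinsics', 'origin', 'rotation'])
brush [([377.2, 303.1, 389.3, 309.7], 0.66), ([157.5, 216.1, 256.4, 261.8], 0.56)]
rack [([358.3, 284.7, 465.3, 319.4], 0.81)]
tray [([155.8, 217.2, 283.3, 351.8], 0.87), ([500.5, 260.2, 536.4, 290.0], 0.5)]
mirror [([202.7, 263.6, 246.6, 322.2], 0.81)]
brush_white [([442.4, 292.1, 471.6, 303.9], 0.72)]
brush_wood []
rim_x [([155.4, 218.8, 254.7, 260.3], 0.9), ([159.1, 248.7, 205.4, 348.2], 0.67)]
rim_y [([155.4, 218.8, 254.7, 260.3], 0.9), ([159.1, 248.7, 205.4, 348.2], 0.67)]
```

View pics/scene0.png

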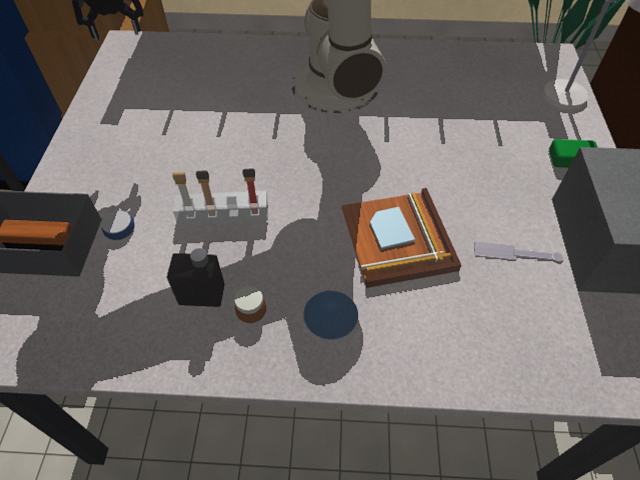

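View pics/top0.png

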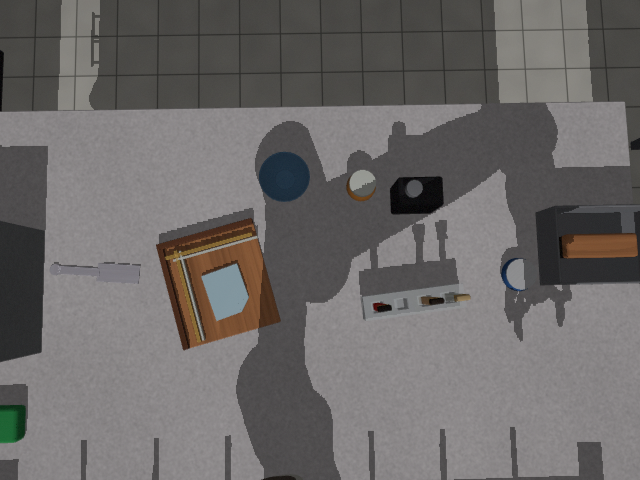

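Run:
```python
import cv2
i=cv2.imread('pics/top0.png'); 
cv2.imwrite('pics/t_tray.png',cv2.resize(i[205:360,140:300],None,fx=4,fy=4,interpolation=cv2.INTER_CUBIC)[:600])
cv2.imwrite('pics/t_tray.png',cv2.resize(i[210:360,140:300],None,fx=4,fy=4,interpolation=cv2.INTER_CUBIC))
cv2.imwrite('pics/t_rack.png',cv2.resize(i[270:340,340:490],None,fx=5,fy=5,interpolation=cv2.INTER_CUBIC))
i=cv2.imread('pics/scene0.png')
cv2.imwrite('pics/s_tray.png',cv2.resize(i[170:300,330:480],None,fx=4,fy=4,interpolation=cv2.INTER_CUBIC))
cv2.imwrite('pics/s_rack.png',cv2.resize(i[160:240,150:300],None,fx=5,fy=5,interpolation=cv2.INTER_CUBIC))
```

```text
(no output)
```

View pics/t_tray.png

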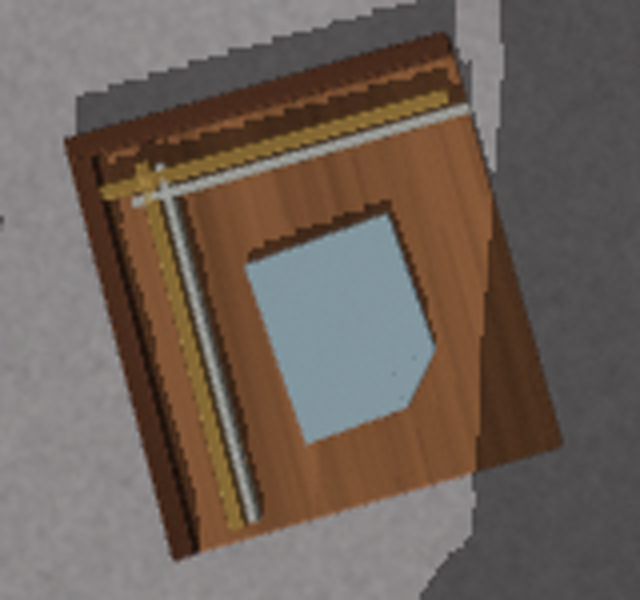

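View pics/t_rack.png

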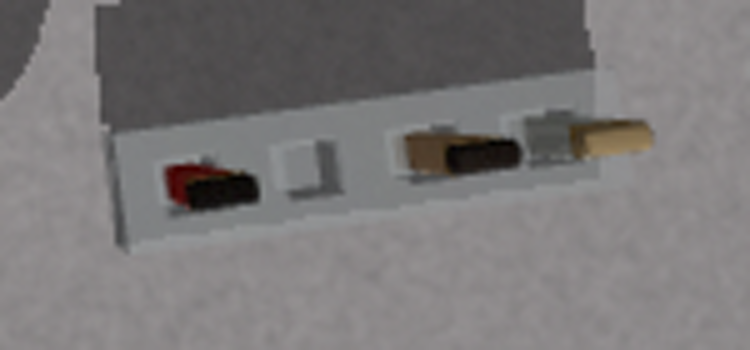

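View pics/s_rack.png

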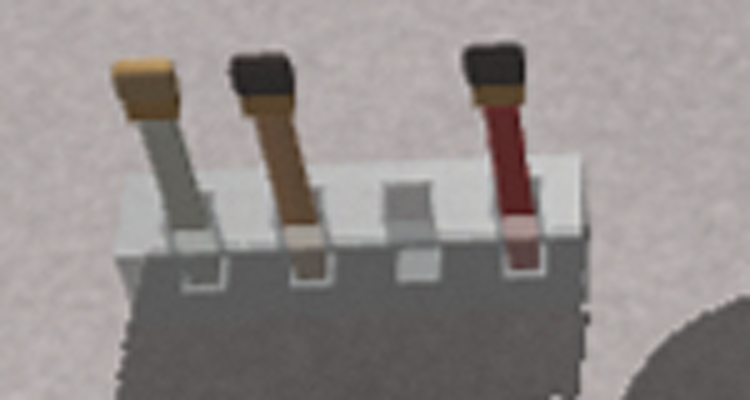

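View pics/s_tray.png

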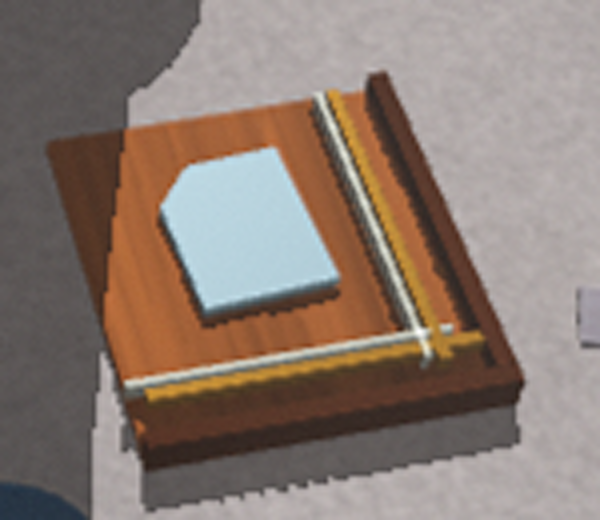

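```bash
cat > h.py <<'E'
import numpy as np, cv2
from scipy.spatial.transform import Rotation as R
from scipy.optimize import least_squares
C={'scene':(np.array([[517.78961961,0,318.77514242],[0,517.78961961,240.8042285],[0,0,1]]),[1.2809647,0.0223988,0.94562044],[3.66773153e+01,2.17324843e-03,9.30479224e+01]),
'top':(np.array([[515.43674706,0,316.43911559],[0,515.43674706,239.40153665],[0,0,1]]),[0.54082681,-0.03455238,1.11582742],[5.54351799,-0.58837983,-91.20650106])}
def cam(c): 
    if isinstance(c,str): K,o,r=C[c]
    else: K,o,r=c['intrinsics'],c['origin'],c['rotation']
    r=np.asarray(r); M=r if r.shape==(3,3) else R.from_euler('xyz',r,degrees=True).as_matrix()
    return np.asarray(K),np.asarray(o,float),M
def proj(c,P):
    K,o,M=cam(c); p=(np.atleast_2d(P)-o)@M; p=p*[1,-1,-1]; p=p@K.T; return p[:,:2]/p[:,2:]
def unproj(c,uv,z):
    K,o,M=cam(c); uv=np.atleast_2d(uv); d=np.c_[uv,np.ones(len(uv))]@np.linalg.inv(K).T*[1,-1,-1]@M.T
    return o+d*((z-o[2])/d[:,2])[:,None]
def crop(pts,s,ox,oy): return (np.array(pts,float)+.5)/s-.5+[ox,oy]
def tf(p,L): # p=x,y,yaw(deg)
    a=np.radians(p[2]); c,s=np.cos(a),np.sin(a); L=np.atleast_2d(L).astype(float)
    return np.c_[p[0]+c*L[:,0]-s*L[:,1],p[1]+s*L[:,0]+c*L[:,1],L[:,2]]
def inv(p,W):
    a=np.radians(p[2]); c,s=np.cos(a),np.sin(a); d=np.atleast_2d(W)[:,:2]-p[:2]
    return np.c_[c*d[:,0]+s*d[:,1],-s*d[:,0]+c*d[:,1]]
def fit(obs,x0):
    f=lambda p: np.concatenate([(proj(c,tf(p,L))-uv).ravel() for c,L,uv in obs])
    r=least_squares(f,x0); return r.x,np.sqrt(np.mean(r.fun**2))
E
python3 - <<'E'
from h import *
T=lambda p:crop(p,4,140,210); S=lambda p:crop(p,4,330,170)
TR=lambda p:crop(p,5,340,270); SR=lambda p:crop(p,5,150,160)
m=[[50,40,18],[50,-40,18],[-26,-40,18],[-50,-16,18],[-50,40,18]]; m=np.array(m)/1e3
mt=T([(247,264),(388,213),(435,347),(408,407),(308,443)])
ms=S([(210,312),(160,208),(187,167),(275,148),(338,275)])
# scene order: need 50,40 -> bottom right(338,275); 50,-40 -> (210,312); -26,-40->(160,208); -50,-16->(187,167); -50,40->(275,148)
ms=S([(338,275),(210,312),(160,208),(187,167),(275,148)])
for o in ([('top',m,mt)],[('scene',m,ms)],[('top',m,mt),('scene',m,ms)]): print('mirror',fit(o,[.4,.15,15]))
t=np.array([[115,105,24],[-115,105,24],[-115,-105,10]])/1e3
tt=T([(66,140),(178,560),(563,444)])
ts=S([(522,378),(382,72),(48,143)])
for o in ([('top',t,tt)],[('scene',t,ts)],[('top',t,tt),('scene',t,ts)]):
    r=fit(o,[.4,.15,15]); print('tray',r)
tp=r[0]
r4=np.array([[25,105,50],[25,-105,50],[-25,-105,50],[-25,105,50]])/1e3
rt=TR([(116,132),(590,70),(602,180),(126,250)])
rs=SR([(585,235),(118,255),(127,178),(581,155)])
for o in ([('top',r4,rt)],[('scene',r4,rs)],[('top',r4,rt),('scene',r4,rs)]):
    r=fit(o,[.4,-.2,5]); print('rack',r)
print('red slot',tf(r[0],[[0,.075,0],[0,.025,0]]))
# bars
print('barx top',inv(tp,unproj('top',T([(137,205),(470,112)]),.023)))
print('bary top',inv(tp,unproj('top',T([(180,190),(262,515)]),.023)))
print('barx sc',inv(tp,unproj('scene',S([(125,380),(415,333)]),.023)))
print('bary sc',inv(tp,unproj('scene',S([(312,96),(410,330)]),.023)))
E
```

```text
mirror (array([ 0.54035201,  0.14410664, 18.85771196]), np.float64(0.15959328449789564))
mirror (array([ 0.540788  ,  0.14613424, 19.8147453 ]), np.float64(0.4435015744087465))
mirror (array([ 0.54053814,  0.14505887, 19.27068905]), np.float64(0.49119660503464213))
tray (array([ 0.55963776,  0.16152983, 15.14677782]), np.float64(0.49126539402728425))
tray (array([ 0.55968393,  0.16230137, 15.09519206]), np.float64(0.7179056221287663))
tray (array([ 0.55968071,  0.16188792, 15.12879173]), np.float64(0.6292678786506077))
rack (array([ 0.51252784, -0.24039167,  6.47930608]), np.float64(2.1688637812521847))
rack (array([ 0.51234617, -0.24425062,  6.74485257]), np.float64(0.38264641418762124))
rack (array([ 0.51264771, -0.2420982 ,  6.60059241]), np.float64(1.678218853518525))
red slot [[ 0.50402665 -0.16759533  0.        ]
 [ 0.50977402 -0.21726391  0.        ]]
barx top [[ 0.06991012  0.07706761]
 [ 0.06819794 -0.10518987]]
bary top [[ 0.07122252  0.05324759]
 [-0.10484958  0.05603007]]
barx sc [[ 0.06927708 -0.10404669]
 [ 0.07248251  0.05871278]]
bary sc [[-0.10481721  0.05729615]
 [ 0.0700012   0.05672104]]
```

Emit:
apply_moves(targets=[1.1,1.15,0,0,0,1.3,1,2.2,2.3,0,0,0,2.6,1,3.3,3.5,0,0,0,3.9,1,4.4,4.6,0,0,0,5.2,1,5.5,5.8,0,0,0,6.5,1], newtons=80)

```text
time: 1.4
ee_pos: [0.3363, -0.3476, 0.2314]
tcp_rot: [180.0, 0.0, 57.3]
wrist_force: [0.2, -0.3, 0.2]
opening: 0.0857
```

Emit:
apply_moves(targets=[1.1,1.2,0,0,0,1.3,1,2.2,2.4,0,0,0,2.6,1,3.3,3.6,0,0,0,3.9,1,4.4,4.8,0,0,0,5.2,1,5.6,6.0,0,0,0,6.6,1])

```text
time: 1.9
ee_pos: [0.5037, -0.1678, 0.2316]
tcp_rot: [180.0, 0.0, 97.0]
wrist_force: [1.2, -0.8, 0.6]
opening: 0.0856
```

Emit:
apply_moves(targets=[0,0,0,0,0,0,1])

```text
time: 2.0
ee_pos: [0.5056, -0.1656, 0.2305]
tcp_rot: [180.0, -0.1, 97.2]
wrist_force: [-0.4, -1.1, -0.2]
opening: 0.0856
```

Run:
```python
from workcell import bot,camera,recognise
import cv2,pickle
o=bot.get_obs(); print(o['time'],o['ee_pos'],o['tcp_rot'],o['opening'],o['wrist_force'])
for c in ['wrist','scene','top']:
    d=camera(c); cv2.imwrite(f'pics/{c}1.png',d['img'][:,:,::-1]); print(c,d['origin'],d['rotation']); pickle.dump(d,open(f'{c}1.pkl','wb'))
    if c=='wrist': print(d['intrinsics'])
    for n in ['brush','rack']:
        print(n,[(r['box'],round(r['conf'],2)) for r in recognise(n,c)][:3])
```

```text
2.0 [ 0.50558042 -0.16563644  0.23048324] [ 1.79989490e+02 -6.30155276e-02  9.72210040e+01] 0.08557587860531174 [-0.35872199 -1.13992493 -0.17304012]
wrist [ 0.49464997 -0.08804334  0.37273509] [-1.77297871e+01  1.63447983e-02  7.25787507e+00]
[[384.17921521   0.         318.53983514]
 [  0.         384.17921521 234.62704008]
 [  0.           0.           1.        ]]
brush [([305.2, 200.7, 324.1, 272.9], 0.69), ([544.3, 178.4, 640.0, 251.5], 0.55)]
rack [([282.3, 169.2, 343.5, 387.5], 0.79)]
scene [1.2809647  0.0223988  0.94562044] [3.66773153e+01 2.17324843e-03 9.30479224e+01]
brush [([239.3, 171.0, 255.0, 204.1], 0.67)]
rack [([177.3, 190.1, 269.1, 221.9], 0.95), ([235.1, 285.0, 266.7, 323.4], 0.67), ([367.8, 208.4, 415.9, 249.0], 0.31)]
top [ 0.54082681 -0.03455238  1.11582742] [  5.54351799  -0.58837983 -91.20650106]
brush [([375.2, 300.9, 378.7, 309.5], 0.6)]
rack [([360.3, 295.9, 383.3, 321.8], 0.82), ([200.9, 262.8, 248.5, 321.0], 0.68)]
```

View pics/wrist1.png

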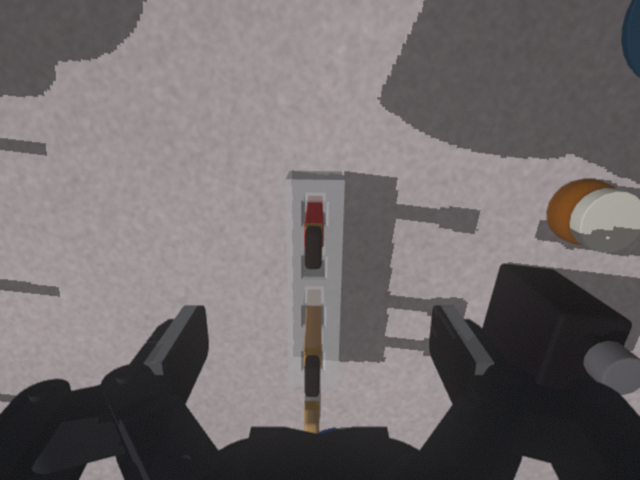

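Run:
```python
import cv2
i=cv2.imread('pics/wrist1.png'); cv2.imwrite('pics/w1z.png',cv2.resize(i[160:285,270:400],None,fx=4.8,fy=4.8,interpolation=cv2.INTER_CUBIC))
i=cv2.imread('pics/scene1.png'); cv2.imwrite('pics/s1z.png',cv2.resize(i[160:235,165:285],None,fx=6,fy=6,interpolation=cv2.INTER_CUBIC))
```

```text
(no output)
```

View pics/w1z.png

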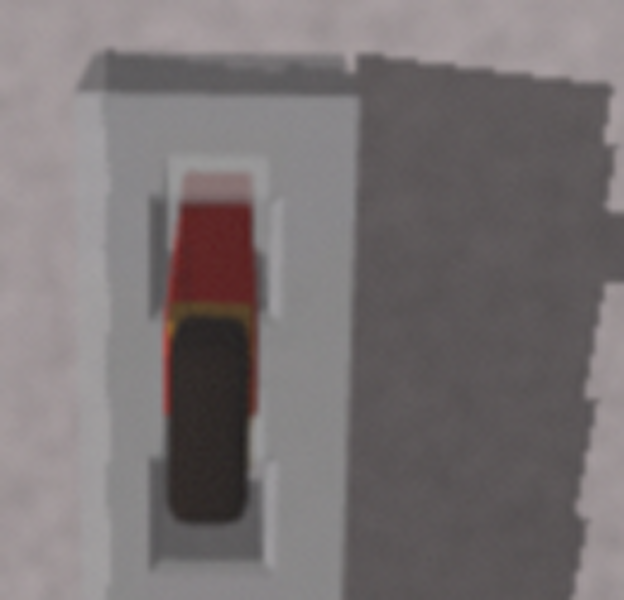

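View pics/s1z.png

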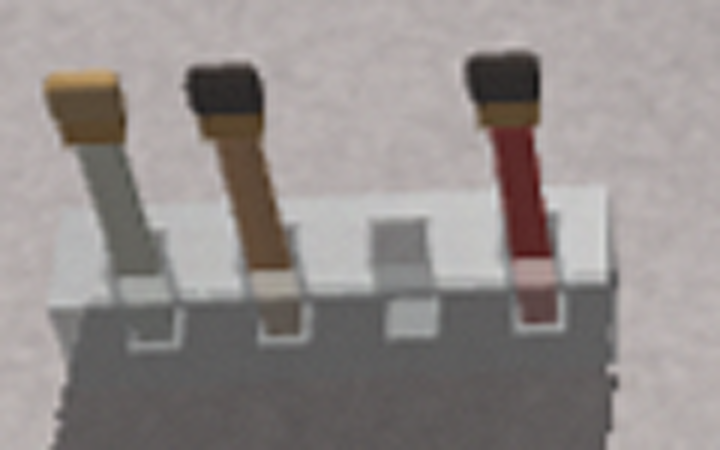

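Run:
```python
from h import *
import pickle
w=pickle.load(open('wrist1.pkl','rb'))
W=lambda p:crop(p,4.8,270,160); S=lambda p:crop(p,6,165,160)
print('top far edge mid',unproj(w,W([(207,522)]),.145), 'handle base at rack top?',unproj(w,W([(217,204)]),.05),unproj(w,W([(217,172)]),.005))
# lower head/handle boundary z=.117 (front face local y=+7) at (210,305)
print('ferrule base front',unproj(w,W([(210,305)]),.117))
print('rack top +y edge ends',unproj(w,W([(82,95),(360,95)]),.05), unproj(w,W([(346,600)]),.05))
# scene: head top far edge; front face x=+7 foot at floor
print('sc foot front bottom',unproj('scene',S([(538,322)]),.005),'ferrule base front',unproj('scene',S([(512,127)]),.117),'head top',unproj('scene',S([(503,54)]),.145))
r4=np.array([[25,105,50],[25,-105,50],[-25,-105,50],[-25,105,50]])/1e3
print(fit([('scene',r4,S([(607,282),(50,305),(62,208),(605,186)]))],[.5,-.24,6]))
```

```text
top far edge mid [[ 0.50295757 -0.18323988  0.145     ]] handle base at rack top? [[ 0.50071502 -0.16173012  0.05      ]] [[ 0.50074228 -0.16542321  0.005     ]]
ferrule base front [[ 0.50029189 -0.16133598  0.117     ]]
rack top +y edge ends [[ 0.47477426 -0.14530416  0.05      ]
 [ 0.52321808 -0.1391322   0.05      ]] [[ 0.53482387 -0.23561392  0.05      ]]
sc foot front bottom [[ 0.50859082 -0.17116459  0.005     ]] ferrule base front [[ 0.50939955 -0.1693177   0.117     ]] head top [[ 0.50012095 -0.1707951   0.145     ]]
(array([ 0.51150439, -0.24536281,  6.23745667]), np.float64(0.2739286888185982))
```

Run:
```python
from workcell import bot
o=bot.get_obs(); print(o['time'],o['ee_pos'],o['tcp_rot'],o['opening'],o['wrist_force'])
```

```text
2.45 [ 0.50215267 -0.17047793  0.23153139] [1.79979453e+02 1.34803938e-02 9.65252004e+01] 0.08539088359265722 [ 0.28281553 -0.62303113 -0.13377979]
```

Run:
```python
from h import *
print(unproj('top',[[391,213],[391,180],[443,213]],.12),unproj('top',[[391,213],[443,213]],.0))
```

```text
[[ 0.68613814 -0.19355996  0.12      ]
 [ 0.75161801 -0.19585609  0.12      ]
 [ 0.68414917 -0.29540384  0.12      ]] [[ 0.70364856 -0.21272082  0.        ]
 [ 0.70141991 -0.32683718  0.        ]]
```

Emit:
apply_moves(targets=[0,0,-1.2,0,0,0,1,0,0,-2.4,0,0,0,1,0,0,-3.6,0,0,0,1,0,0,-4.5,0,0,0,1,0,0,-4.85,0,0,0,1])

```text
time: 2.95
ee_pos: [0.501, -0.1696, 0.0831]
tcp_rot: [-179.8, -0.1, 96.6]
wrist_force: [-0.8, 0.6, 0.7]
opening: 0.0855
```

Emit:
apply_moves(targets=[0,0,0,0,0,0,1,0,0,0,0,0,0,1])

```text
time: 3.15
ee_pos: [0.5031, -0.17, 0.0873]
tcp_rot: [179.9, 0.0, 96.6]
wrist_force: [-0.2, 0.7, -0.2]
opening: 0.0855
```

Run:
```python
from workcell import bot,camera
import cv2
o=bot.get_obs(); print(o['time'],o['ee_pos'],o['tcp_rot'],o['opening'],o['wrist_force'])
d=camera('wrist'); cv2.imwrite('pics/w2.png',d['img'][:,:,::-1])
```

```text
3.15 [ 0.50314851 -0.1700066   0.08726518] [1.79914795e+02 3.84582843e-02 9.66128712e+01] 0.08551309475245467 [-0.18582142  0.72650786 -0.17724909]
```

View pics/w2.png

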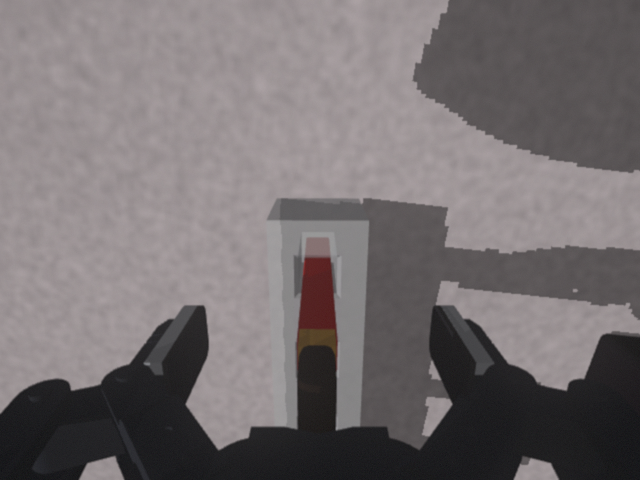

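Emit:
apply_moves(targets=[0,0,0,0,0,0,0.1,0,0,0,0,0,0,0.1,0,0,0,0,0,0,0.1,0,0,0,0,0,0,0.1,0,0,0,0,0,0,0], newtons=100)

```text
time: 3.7
ee_pos: [0.5027, -0.1696, 0.086]
tcp_rot: [180.0, 0.0, 96.6]
wrist_force: [-1.6, 0.9, 19.8]
opening: 0.0129
```

Emit:
apply_moves(targets=[0,0,0,0,0,0,0,0,0,0,0,0,0,0])

```text
time: 3.9
ee_pos: [0.5028, -0.1697, 0.0861]
tcp_rot: [180.0, 0.0, 96.6]
wrist_force: [0.1, -0.1, 3.3]
opening: 0.0119
```

Run:
```python
from workcell import bot,camera
import cv2
o=bot.get_obs(); print(o['time'],o['ee_pos'],o['tcp_rot'],o['opening'],o['wrist_force'])
d=camera('wrist'); cv2.imwrite('pics/w3.png',d['img'][:,:,::-1])
d=camera('scene'); cv2.imwrite('pics/s3.png',cv2.resize(d['img'][130:240,170:310,::-1],None,fx=5,fy=5,interpolation=cv2.INTER_CUBIC))
```

```text
3.9 [ 0.50282311 -0.16965691  0.08608848] [1.79972337e+02 1.42601089e-02 9.66397973e+01] 0.011879824287183111 [ 0.05797802 -0.07702367  3.27961384]
```

View pics/w3.png

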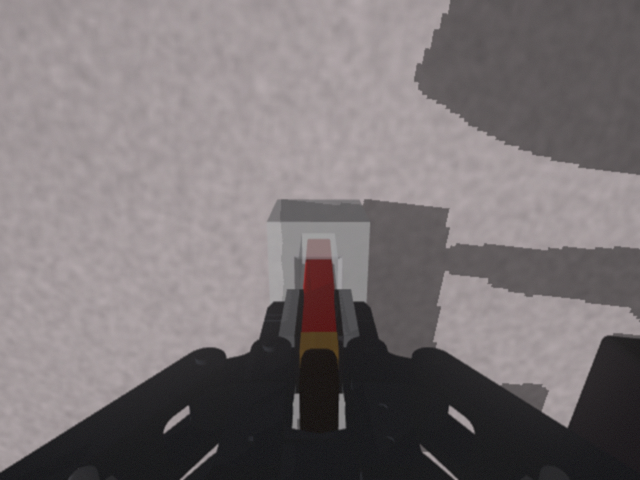

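View pics/s3.png

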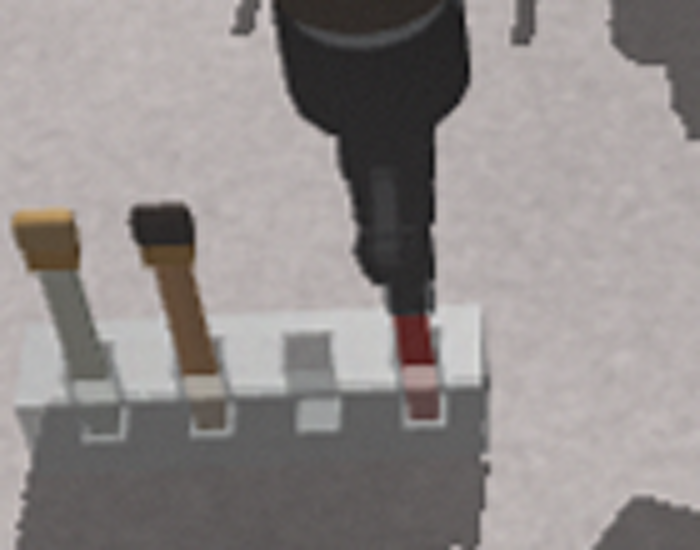

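Emit:
apply_moves(targets=[0,0,0.4,0,0,0,0,0,0,1.2,0,0,0,0,0,0,2.0,0,0,0,0,0,0,2.8,0,0,0,0,0,0,3.2,0,0,0,0])

```text
time: 4.5
ee_pos: [0.5031, -0.1698, 0.1843]
tcp_rot: [179.9, 0.1, 96.6]
wrist_force: [-0.2, 0.0, -0.3]
opening: 0.0118
```

Emit:
apply_moves(targets=[0,0,0,0,0,0,0,0,0,0,0,0,0,0])

```text
time: 4.7
ee_pos: [0.5025, -0.1696, 0.181]
tcp_rot: [-180.0, -0.0, 96.6]
wrist_force: [0.9, 0.1, -1.2]
opening: 0.0126
```

Run:
```python
from workcell import bot,camera
import cv2,pickle
o=bot.get_obs(); print(o['time'],o['ee_pos'],o['tcp_rot'],o['opening'],o['wrist_force'],o['torque'])
d=camera('wrist'); cv2.imwrite('pics/w4.png',d['img'][:,:,::-1]);pickle.dump(d,open('w4.pkl','wb'))
d=camera('scene'); cv2.imwrite('pics/s4.png',cv2.resize(d['img'][100:240,170:310,::-1],None,fx=4,fy=4,interpolation=cv2.INTER_CUBIC))
```

```text
4.7 [ 0.50249565 -0.16956896  0.1809854 ] [-1.79955064e+02 -2.07398100e-02  9.66368042e+01] 0.012590318121121461 [ 0.90127899  0.06515808 -1.17719223] [-0.00270801  0.0243987   0.00787394]
```

View pics/w4.png

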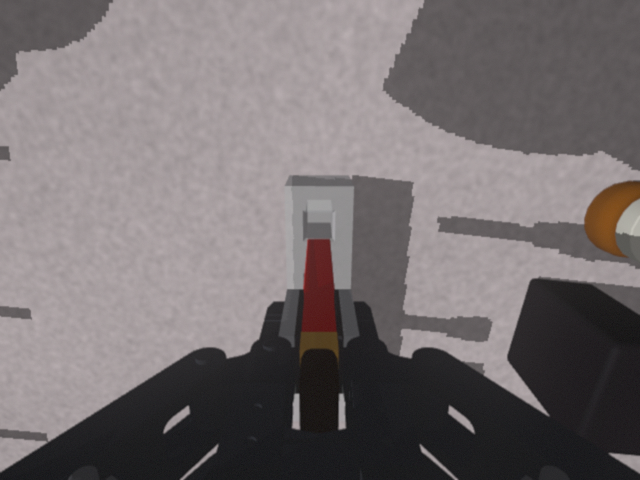

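View pics/s4.png

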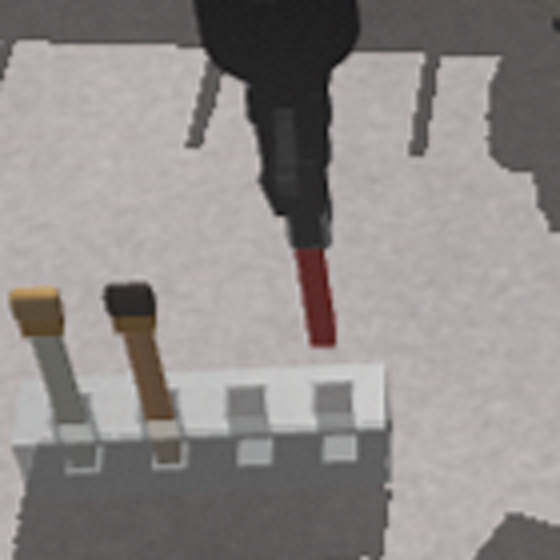

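Emit:
apply_moves(targets=[-0.1,1.2,0,0,0,0.3,0,-0.3,2.7,0,0,0,0.6,0,-0.5,4.2,0,0,0,0.9,0,-0.7,5.7,0,0,0,1.2,0,-0.8,7.2,0,0,0,1.42,0])

```text
time: 5.3
ee_pos: [0.4775, 0.0479, 0.1808]
tcp_rot: [-179.9, -0.0, 105.2]
wrist_force: [1.1, -0.1, 0.1]
opening: 0.0125
```

Emit:
apply_moves(targets=[-0.05,1.3,0,0,0,0,0,-0.1,2.3,0,0,0,0,0,-0.17,3.1,0,0,0,0,0,-0.17,3.1,0,0,0,0,0,-0.17,3.1,0,0,0,0,0])

```text
time: 5.8
ee_pos: [0.4731, 0.1394, 0.1809]
tcp_rot: [-179.9, 0.0, 105.2]
wrist_force: [-1.1, -0.6, -0.6]
opening: 0.0123
```

Run:
```python
from workcell import bot,camera
import cv2,pickle
for c in ['wrist','scene','top']:
    d=camera(c); cv2.imwrite(f'pics/{c}5.png',d['img'][:,:,::-1]); pickle.dump(d,open(f'{c}5.pkl','wb'))
o=bot.get_obs(); print(o['time'],o['ee_pos'],o['tcp_rot'],o['opening'],o['wrist_force'],o['torque'])
```

```text
5.95 [0.47351987 0.13848312 0.18145173] [-1.79964930e+02  1.03372058e-02  1.05095211e+02] 0.01247133279004092 [ 0.11629266 -0.1361457  -0.47030574] [-0.03486718 -0.02152263  0.0434217 ]
```

View pics/wrist5.png

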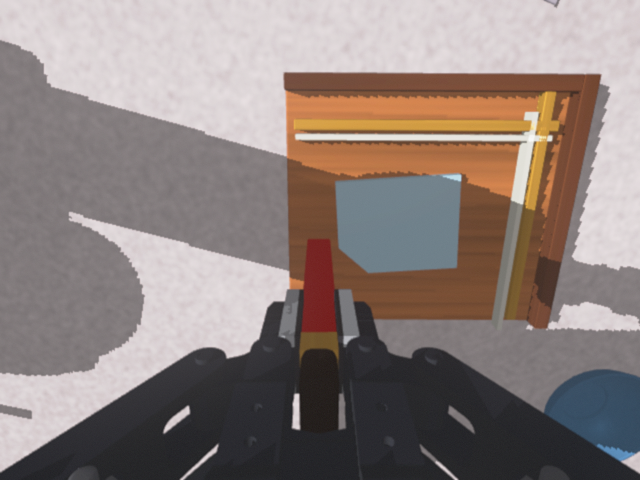

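View pics/scene5.png

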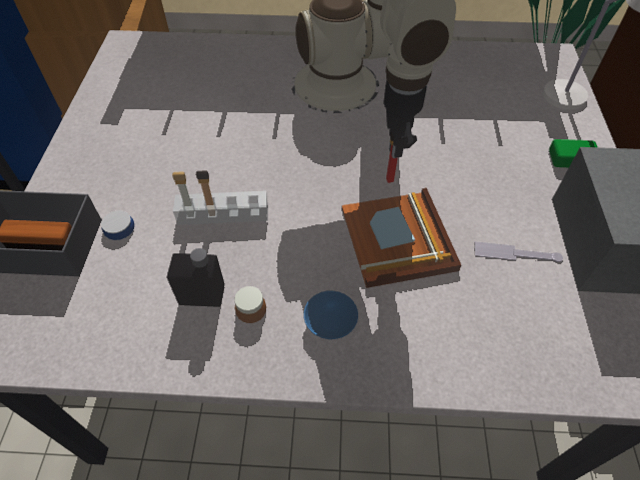

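Run:
```python
import cv2
i=cv2.imread('pics/wrist5.png'); cv2.imwrite('pics/w5z.png',cv2.resize(i[60:335,275:610],None,fx=2.15,fy=2.15,interpolation=cv2.INTER_CUBIC))
```

```text
(no output)
```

View pics/w5z.png

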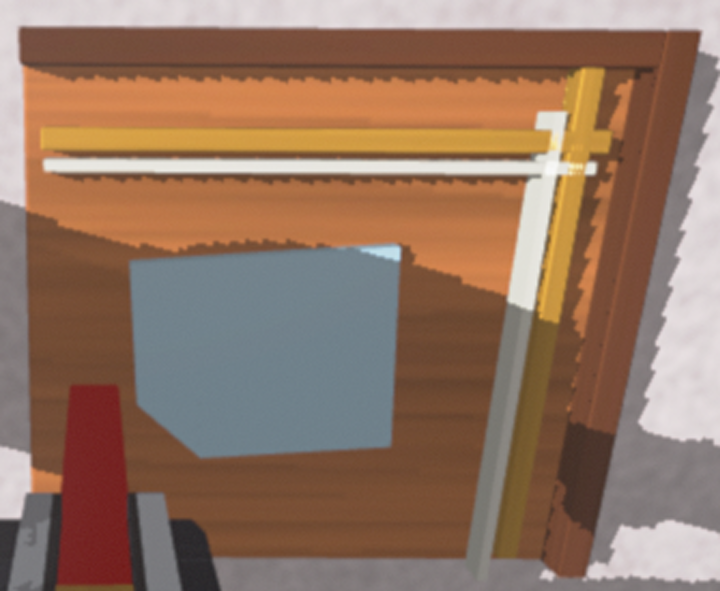

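Run:
```python
from h import *
import pickle
w=pickle.load(open('wrist5.pkl','rb'))
W=lambda p:crop(p,2.15,275,60)
m=np.array([[-50,40,18],[50,40,18],[50,-40,18],[-26,-40,18],[-50,-16,18]])/1e3
r=fit([(w,m,W([(130,261),(400,245),(391,446),(203,458),(137,404)]))],[.54,.145,19]); print('mirror',r)
t=np.array([[-115,105,24],[115,105,24],[115,-105,24]])/1e3
tr=fit([(w,t,W([(20,28),(700,31),(585,577)]))],[.56,.16,15]); print('tray',tr)
for tp in (tr[0],[.5597,.1619,15.13]):
    print('mirror in tray',inv(tp,[[*r[0][:2]]])*1e3, r[0][2]-tp[2])
    print('bary',inv(tp,unproj(w,W([(45,171),(535,179)]),.023)),'x bar z10',inv(tp,unproj(w,W([(527,180),(467,572)]),.010)),'z23',inv(tp,unproj(w,W([(527,180),(467,572)]),.023)))
    print('foot edge',inv(tp,unproj(w,W([(94,385)]),.1)))
```

```text
mirror (array([ 0.53842916,  0.14521872, 19.05591821]), np.float64(0.5050682202068788))
tray (array([ 0.5571148 ,  0.16213114, 15.01904402]), np.float64(1.1822030817717228))
mirror in tray [[-22.43002284 -11.49248524]] 4.036874188118844
bary [[-0.10599057  0.05816719]
 [ 0.06743375  0.05618967]] x bar z10 [[ 0.0712805   0.05484836]
 [ 0.07255583 -0.10980464]] z23 [[ 0.06466181  0.05583175]
 [ 0.06588417 -0.10198286]]
foot edge [[-0.08827037  0.00421072]]
mirror in tray [[-24.88749428 -10.55113873]] 3.925918206662603
bary [[-0.10831298  0.05927023]
 [ 0.06510718  0.05695687]] x bar z10 [[ 0.06895133  0.05560811]
 [ 0.06990779 -0.10904705]] z23 [[ 0.06233455  0.05660431]
 [ 0.0632513  -0.10121237]]
foot edge [[-0.09069731  0.00527954]]
```

Emit:
apply_moves(targets=[-0.03,0.1,-1.0,0,0,0,0,-0.03,0.1,-2.0,0,0,0,0,-0.03,0.1,-2.5,0,0,0,0,-0.03,0.1,-2.8,0,0,0,0,-0.03,0.1,-2.9,0,0,0,0])

```text
time: 6.45
ee_pos: [0.4726, 0.142, 0.0945]
tcp_rot: [-180.0, 0.0, 105.1]
wrist_force: [-0.5, -0.3, -0.0]
opening: 0.0121
```

Emit:
apply_moves(targets=[0,0,0,0,0,0,0,0,0,0,0,0,0,0])

```text
time: 6.65
ee_pos: [0.4733, 0.1425, 0.0959]
tcp_rot: [179.9, -0.0, 105.1]
wrist_force: [0.2, -0.6, -0.2]
opening: 0.0125
```

```bash
cat > look.py <<'E'
import sys
from workcell import bot,camera
import cv2,pickle
n=sys.argv[1]; cams=sys.argv[2:]
for c in cams:
    d=camera(c); cv2.imwrite(f'pics/{c}{n}.png',d['img'][:,:,::-1]); pickle.dump(d,open(f'{c}{n}.pkl','wb'))
o=bot.get_obs(); print(round(o['time'],2),o['ee_pos'].round(4),o['tcp_rot'].round(2),o['wrist_force'].round(2),o['torque'].round(3))
E
python3 look.py 6 wrist
```

```text
6.7 [0.4732 0.1425 0.0959] [179.91  -0.   105.16] [-0.17  0.2  -1.5 ] [-0.003  0.03  -0.049]
```

View pics/wrist6.png

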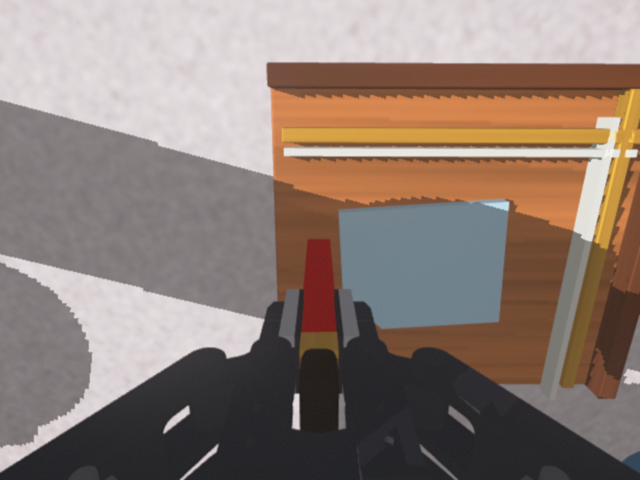

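Emit:
apply_moves(targets=[0.1,0.03,-0.05,0,0,0,0,0.2,0.055,-0.05,0,0,0,0,0.32,0.087,-0.05,0,0,0,0,0.45,0.122,-0.05,0,0,0,0,0.58,0.157,-0.05,0,0,0,0])

```text
time: 7.2
ee_pos: [0.4904, 0.1472, 0.0932]
tcp_rot: [-180.0, -0.0, 105.2]
wrist_force: [-0.3, 0.3, -0.5]
opening: 0.0122
```

```bash
python3 look.py 7 wrist
```

```text
7.25 [0.4909 0.1473 0.0932] [179.98   0.   105.16] [-0.69 -0.67 -0.16] [-0.014  0.076 -0.001]
```

View pics/wrist7.png

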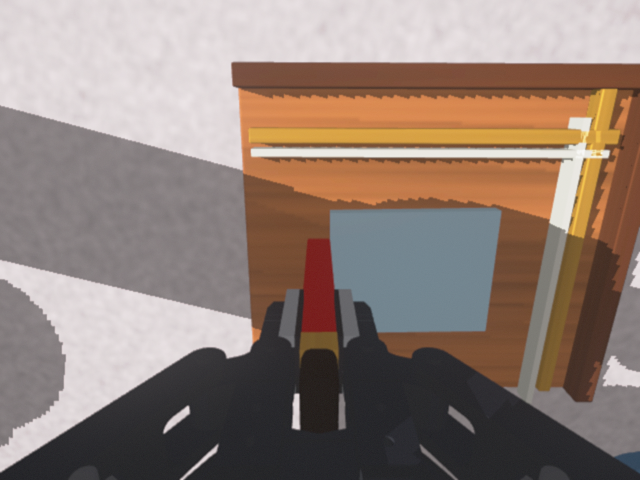

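Emit:
apply_moves(targets=[0.16,0.043,0,0,0,0,0,0.32,0.087,0,0,0,0,0,0.48,0.13,0,0,0,0,0,0.64,0.174,0,0,0,0,0,0.78,0.21,0,0,0,0,0])

```text
time: 7.75
ee_pos: [0.5139, 0.1535, 0.0932]
tcp_rot: [180.0, 0.0, 105.2]
wrist_force: [-1.6, 0.1, -1.0]
opening: 0.0123
```

```bash
python3 look.py 8 wrist
```

```text
7.8 [0.5144 0.1536 0.0932] [179.98  -0.   105.16] [-0.34 -0.58 -0.54] [-0.081  0.065 -0.024]
```

View pics/wrist8.png

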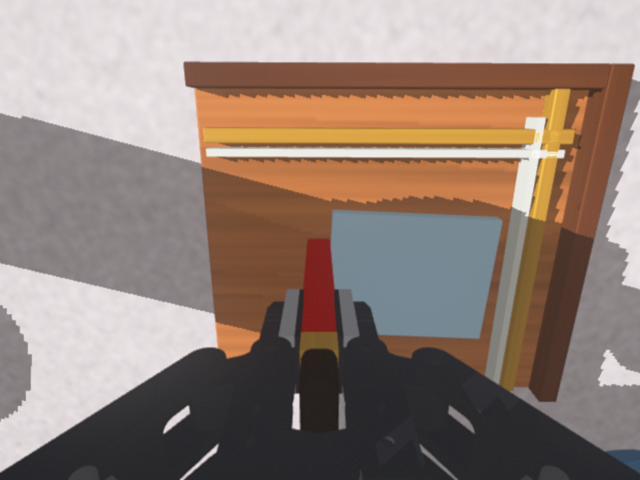

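Emit:
apply_moves(targets=[0.05,0.014,0,0,0,0,0,0.1,0.027,0,0,0,0,0,0.15,0.04,0,0,0,0,0,0.2,0.054,0,0,0,0,0,0.23,0.062,0,0,0,0,0])

```text
time: 8.3
ee_pos: [0.5204, 0.1553, 0.0933]
tcp_rot: [-180.0, -0.0, 105.2]
wrist_force: [-0.6, -0.2, -0.4]
opening: 0.0125
```

```bash
python3 look.py 9 wrist; python3 -c "
import cv2
i=cv2.imread('pics/wrist9.png'); cv2.imwrite('pics/w9z.png',cv2.resize(i[90:400,300:600],None,fx=1.9,fy=1.9,interpolation=cv2.INTER_CUBIC))"
```

```text
8.35 [0.5205 0.1553 0.0933] [180.    -0.   105.15] [-0.24  0.59 -0.44] [-0.009  0.101 -0.036]
```

View pics/w9z.png

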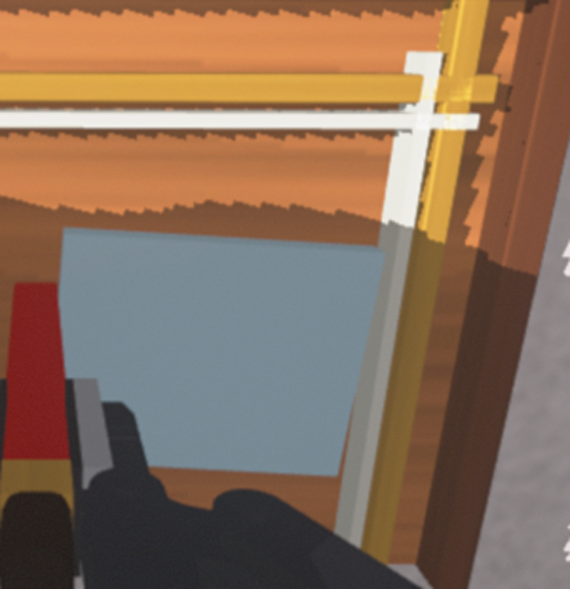

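Emit:
apply_moves(targets=[0.016,0.004,0,0,0,0,0,0.032,0.009,0,0,0,0,0,0.048,0.013,0,0,0,0,0,0.064,0.017,0,0,0,0,0,0.08,0.022,0,0,0,0,0])

```text
time: 8.85
ee_pos: [0.5224, 0.1557, 0.0931]
tcp_rot: [-179.9, 0.0, 105.2]
wrist_force: [-2.8, -1.8, -0.1]
opening: 0.0121
```

```bash
python3 look.py 10 wrist; python3 -c "
import cv2
i=cv2.imread('pics/wrist10.png'); cv2.imwrite('pics/w10z.png',cv2.resize(i[90:400,300:600],None,fx=1.9,fy=1.9,interpolation=cv2.INTER_CUBIC))"
```

```text
8.9 [0.5224 0.1557 0.0931] [-1.7995e+02  1.0000e-02  1.0515e+02] [-3.06 -1.47  0.58] [-0.365  0.93  -0.03 ]
```

View pics/w10z.png

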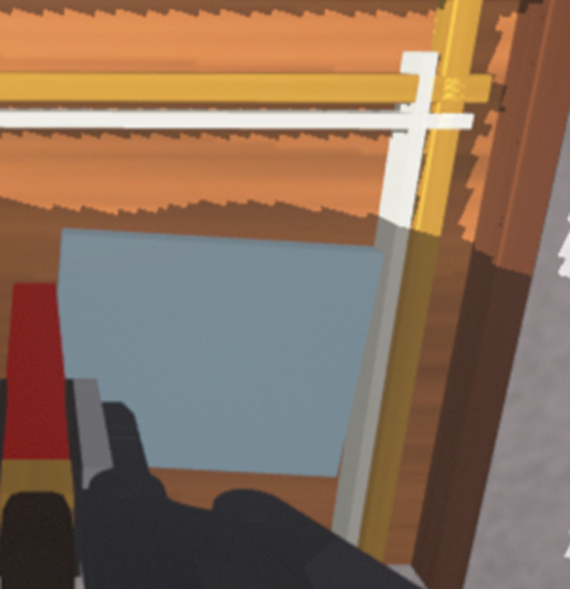

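Run:
```python
from h import *
import pickle
w=pickle.load(open('wrist10.pkl','rb'))
W=lambda p:crop(p,1.9,300,90)
m=np.array([[-50,40,18],[50,40,18],[50,-40,18]])/1e3
r=fit([(w,m,W([(62,228),(383,248),(337,477)]))],[.54,.145,15]); print(r)
P=unproj(w,W([(62,228),(383,248),(337,477)]),.018); 
ang=lambda a,b:np.degrees(np.arctan2(*(b-a)[1::-1]))
print('edge top',ang(P[0],P[1]),'right edge',ang(P[2],P[1])-90)
Q=unproj(w,W([(0,129),(400,131)]),.023); print('ybar',ang(Q[0],Q[1]))
Q=unproj(w,W([(391,180),(334,540)]),.010); print('xbar',ang(Q[1],Q[0])-90)
tp=[.5585,.162,15.1]
print(inv(tp,P),inv(tp,Q))
```

```text
(array([ 0.5797923 ,  0.15124109, 11.52460231]), np.float64(0.8989115018324219))
edge top 11.543909121030278 right edge 12.437690335799516
ybar 14.915923811484939
xbar 14.71609568528946
[[-0.02958849  0.02747793]
 [ 0.06960829  0.02131332]
 [ 0.06581813 -0.06019644]] [[ 0.07281054  0.04102266]
 [ 0.07191887 -0.09205256]]
```

Emit:
apply_moves(targets=[-0.06,-0.02,0,0,0,0,0,-0.16,-0.043,0,0,0,0,0,-0.06,-0.4,0,0,0,0,0,0.04,-0.78,0,0,0,0,0,0.04,-0.78,0,0,0,0,0])

```text
time: 9.4
ee_pos: [0.5245, 0.1309, 0.0934]
tcp_rot: [180.0, 0.0, 105.1]
wrist_force: [-0.1, 0.2, -0.5]
opening: 0.0123
```

```bash
python3 look.py 11 wrist
```

```text
9.45 [0.5243 0.1315 0.0933] [179.98   0.   105.06] [-0.1  -0.18  0.17] [ 0.045 -0.004  0.014]
```

View pics/wrist11.png

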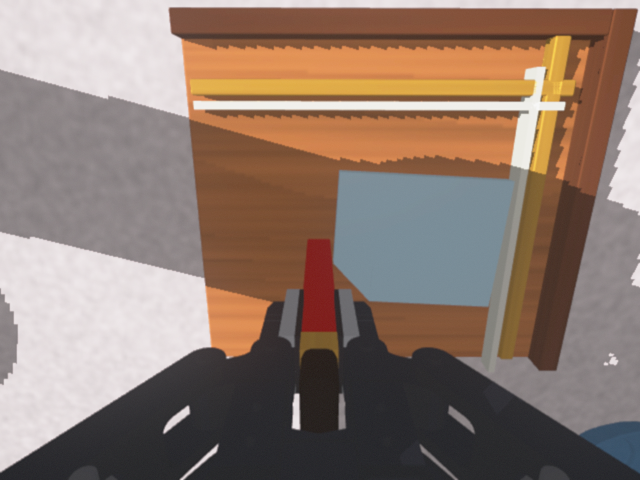

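Emit:
apply_moves(targets=[0.0,0.1,0,0,0,0,0,0.05,0.12,0,0,0,0,0,0.08,0.128,0,0,0,0,0,0.11,0.136,0,0,0,0,0,0.13,0.141,0,0,0,0,0])

```text
time: 9.95
ee_pos: [0.5277, 0.1368, 0.0931]
tcp_rot: [-180.0, 0.0, 105.2]
wrist_force: [-2.1, -0.6, 0.1]
opening: 0.0121
```

```bash
python3 look.py 12 wrist
```

```text
10.0 [0.5278 0.1368 0.0931] [-179.98    0.    105.17] [-1.01 -0.6  -0.86] [-0.248  0.313 -0.031]
```

View pics/wrist12.png

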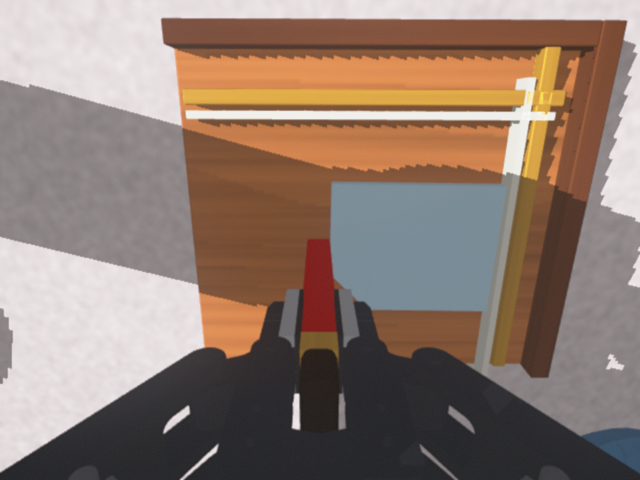

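Emit:
apply_moves(targets=[-0.1,-0.03,0,0,0,0,0,-0.257,-0.07,0,0,0,0,0,-0.05,-0.8,0,0,0,0,0,0.2,-1.75,0,0,0,0,0,0.247,-1.937,0,0,0,0,0])

```text
time: 10.5
ee_pos: [0.5355, 0.0768, 0.0935]
tcp_rot: [180.0, 0.0, 105.1]
wrist_force: [-1.4, 0.8, -1.3]
opening: 0.0122
```

Emit:
apply_moves(targets=[0.5,0.13,0,0,0,0,0,1.2,0.32,0,0,0,0,0,1.9,0.51,0,0,0,0,0,2.44,0.657,0,0,0,0,0,2.44,0.657,0,0,0,0,0])

```text
time: 11.0
ee_pos: [0.6094, 0.099, 0.0928]
tcp_rot: [180.0, -0.0, 105.2]
wrist_force: [-1.1, 0.5, -0.9]
opening: 0.0124
```

```bash
python3 look.py 13 wrist
```

```text
11.05 [0.6084 0.0987 0.0928] [-1.7996e+02 -1.0000e-02  1.0517e+02] [ 0.58  0.35 -0.72] [-0.014 -0.01  -0.016]
```

View pics/wrist13.png

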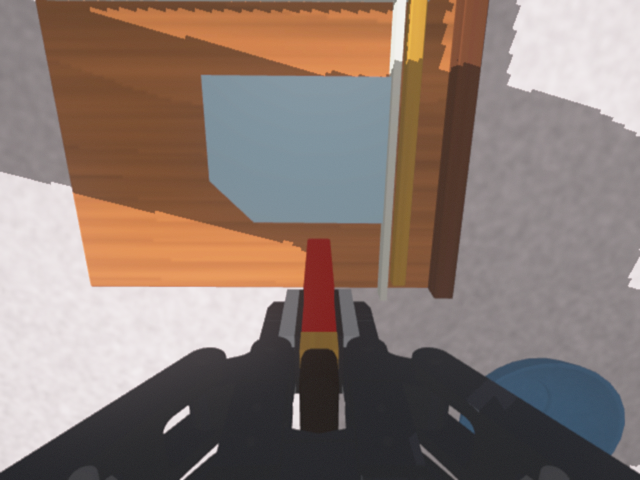

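Emit:
apply_moves(targets=[-0.05,0.18,0,0,0,0,0,-0.095,0.35,0,0,0,0,0,-0.135,0.5,0,0,0,0,0,-0.175,0.65,0,0,0,0,0,-0.215,0.8,0,0,0,0,0])

```text
time: 11.55
ee_pos: [0.6017, 0.1227, 0.0935]
tcp_rot: [180.0, 0.0, 105.2]
wrist_force: [-0.7, -1.4, 0.1]
opening: 0.0121
```

```bash
python3 look.py 14 wrist
```

```text
11.6 [0.6016 0.1233 0.0934] [ 1.7999e+02 -2.0000e-02  1.0518e+02] [ 0.3   0.68 -0.33] [0.089 0.009 0.012]
```

View pics/wrist14.png

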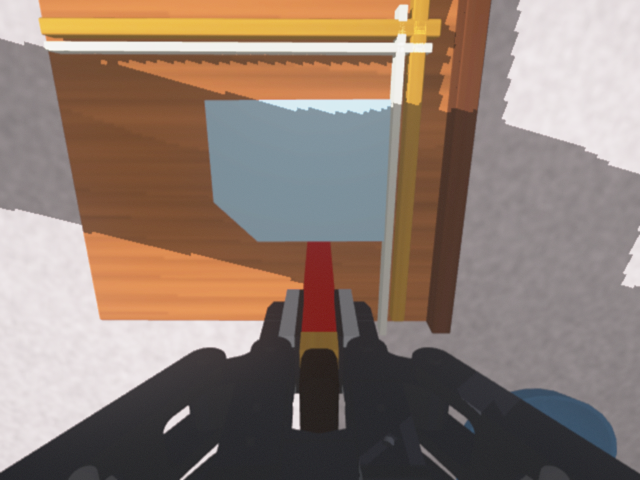

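Emit:
apply_moves(targets=[-0.04,0.14,0,0,0,0,0,-0.08,0.28,0,0,0,0,0,-0.115,0.42,0,0,0,0,0,-0.15,0.55,0,0,0,0,0,-0.175,0.65,0,0,0,0,0])

```text
time: 12.1
ee_pos: [0.5967, 0.1422, 0.0933]
tcp_rot: [180.0, -0.0, 105.2]
wrist_force: [-0.1, -0.5, -0.0]
opening: 0.0126
```

```bash
python3 look.py 15 wrist
```

```text
12.15 [0.5966 0.1425 0.0932] [-1.7999e+02 -1.0000e-02  1.0518e+02] [-0.07  0.42 -1.09] [-0.006  0.071  0.012]
```

View pics/wrist15.png

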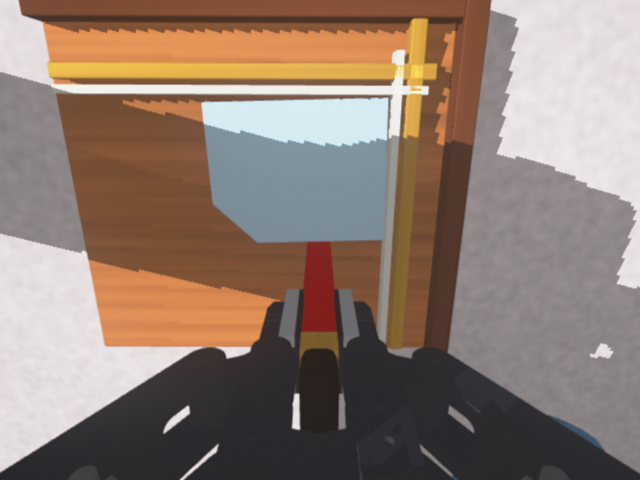

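Emit:
apply_moves(targets=[-0.009,0.032,0,0,0,0,0,-0.017,0.064,0,0,0,0,0,-0.026,0.096,0,0,0,0,0,-0.03,0.11,0,0,0,0,0,-0.035,0.13,0,0,0,0,0])

```text
time: 12.65
ee_pos: [0.5957, 0.1455, 0.0932]
tcp_rot: [-180.0, 0.0, 105.1]
wrist_force: [0.4, -3.0, -0.9]
opening: 0.0124
```

```bash
python3 look.py 16 wrist;python3 -c "
import cv2
i=cv2.imread('pics/wrist16.png'); cv2.imwrite('pics/w16z.png',cv2.resize(i[40:260,180:460],None,fx=2.5,fy=2.5,interpolation=cv2.INTER_CUBIC))"
```

```text
12.7 [0.5956 0.1456 0.0932] [-1.7998e+02  2.0000e-02  1.0514e+02] [ 0.09 -2.27 -0.04] [-0.718  0.044  0.028]
```

View pics/w16z.png

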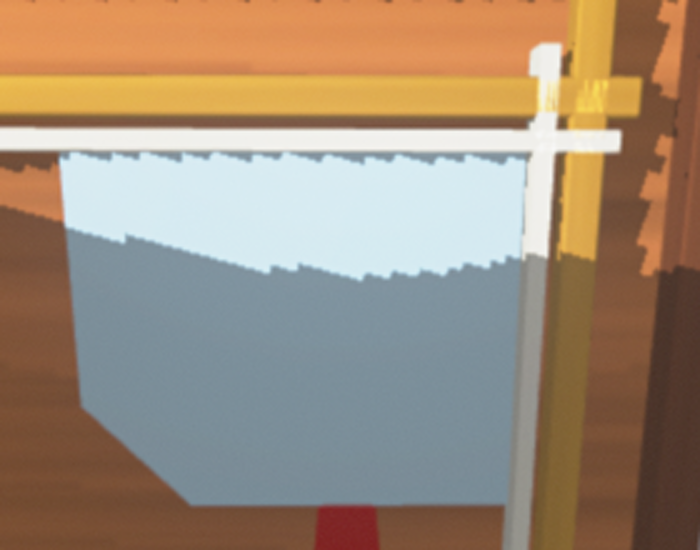

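Emit:
apply_moves(targets=[0.01,-0.05,0,0,0,0,0,0.04,-0.14,0,0,0,0,0,0.07,-0.257,0,0,0,0,0,-0.6,-0.44,0,0,0,0,0,-1.4,-0.65,0,0,0,0,0])

```text
time: 13.2
ee_pos: [0.5536, 0.126, 0.0929]
tcp_rot: [-180.0, -0.0, 105.1]
wrist_force: [-0.7, -0.8, -0.4]
opening: 0.0121
```

Emit:
apply_moves(targets=[-0.7,-0.193,0,0,0,1.2,0,-0.7,-0.193,0,0,0,2.5,0,-0.7,-0.193,0,0,0,3.8,0,-0.7,-0.193,0,0,0,5.1,0,-0.7,-0.193,0,0,0,6.4,0])

```text
time: 13.7
ee_pos: [0.5328, 0.1203, 0.0935]
tcp_rot: [180.0, 0.0, 143.9]
wrist_force: [0.2, -0.3, -1.1]
opening: 0.0124
```

Emit:
apply_moves(targets=[0.0,0.2,0,0,0,1.08,0,0.06,0.45,0,0,0,1.08,0,0.06,0.58,0,0,0,1.08,0,0.06,0.58,0,0,0,1.08,0])

```text
time: 14.1
ee_pos: [0.5346, 0.1384, 0.0932]
tcp_rot: [180.0, -0.0, 149.9]
wrist_force: [-0.7, -0.4, -1.1]
opening: 0.0122
```

```bash
python3 look.py 17 wrist top scene
```

```text
14.25 [0.5345 0.1378 0.0932] [-179.99   -0.    149.98] [-0.05 -0.59 -0.75] [ 0.005  0.037 -0.009]
```

View pics/wrist17.png

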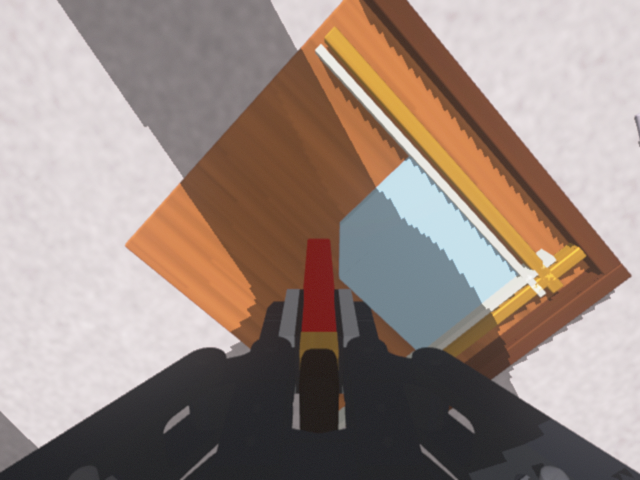

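Emit:
apply_moves(targets=[0.03,0.052,0,0,0,0,0,0.05,0.087,0,0,0,0,0,0.067,0.116,0,0,0,0,0,0.08,0.139,0,0,0,0,0,0.08,0.139,0,0,0,0,0])

```text
time: 14.75
ee_pos: [0.537, 0.1421, 0.0932]
tcp_rot: [-180.0, -0.0, 150.0]
wrist_force: [-0.3, 0.1, -0.2]
opening: 0.0122
```

Emit:
apply_moves(targets=[0.008,0.014,0,0,0,0,0,0.016,0.028,0,0,0,0,0,0.016,0.028,0,0,0,0,0])

```text
time: 15.05
ee_pos: [0.5374, 0.1429, 0.0933]
tcp_rot: [-180.0, 0.0, 150.0]
wrist_force: [0.1, 0.5, -0.6]
opening: 0.0119
```

```bash
python3 look.py 18 wrist
```

```text
15.1 [0.5374 0.1429 0.0933] [-180.     -0.    150.04] [ 0.27 -0.15 -0.22] [ 0.07  -0.069  0.022]
```

View pics/wrist18.png

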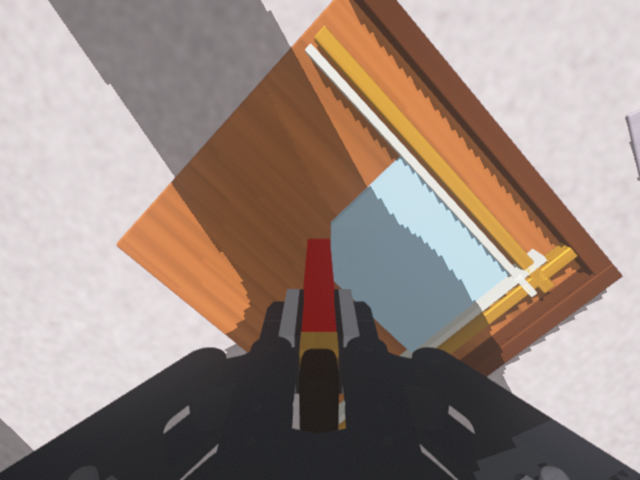

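Contact is about to be made. Next are half‑millimetre steps.

Emit:
apply_moves(targets=[0.008,0.014,0,0,0,0,0,0.008,0.014,0,0,0,0,0,0.016,0.028,0,0,0,0,0,0.016,0.028,0,0,0,0,0])

```text
time: 15.5
ee_pos: [0.5378, 0.1436, 0.0932]
tcp_rot: [-180.0, 0.0, 150.0]
wrist_force: [-1.1, -2.3, 0.1]
opening: 0.0121
```

Emit:
apply_moves(targets=[0.008,0.014,0,0,0,0,0,0.008,0.014,0,0,0,0,0])

```text
time: 15.7
ee_pos: [0.5381, 0.144, 0.0932]
tcp_rot: [-180.0, 0.0, 150.0]
wrist_force: [-1.0, -2.6, -1.0]
opening: 0.0124
```

```bash
python3 look.py 19
```

```text
15.7 [0.5381 0.144  0.0932] [-1.7997e+02  1.0000e-02  1.5003e+02] [-1.   -2.59 -0.98] [-0.685  0.152  0.035]
```

Emit:
apply_moves(targets=[0.008,0.014,0,0,0,0,0,0.008,0.014,0,0,0,0,0])

```text
time: 15.9
ee_pos: [0.5383, 0.1443, 0.0932]
tcp_rot: [-180.0, 0.0, 150.0]
wrist_force: [-0.8, -4.4, 0.3]
opening: 0.0124
```

```bash
python3 look.py 19
```

```text
15.9 [0.5383 0.1443 0.0932] [-1.7997e+02  1.0000e-02  1.5003e+02] [-0.81 -4.38  0.32] [-0.92   0.211  0.003]
```

Emit:
apply_moves(targets=[0.008,0.014,0,0,0,0,0,0.008,0.014,0,0,0,0,0])

```text
time: 16.1
ee_pos: [0.5385, 0.1447, 0.0932]
tcp_rot: [-180.0, 0.0, 150.0]
wrist_force: [-2.0, -4.6, 0.5]
opening: 0.0123
```

```bash
python3 look.py 20 wrist
```

```text
16.15 [0.5385 0.1447 0.0933] [-1.7997e+02  1.0000e-02  1.5003e+02] [-0.86 -4.18  0.99] [-1.291  0.414 -0.058]
```

Emit:
apply_moves(targets=[0.013,0.008,0,0,0,0,0,0.013,0.008,0,0,0,0,0])

```text
time: 16.35
ee_pos: [0.5388, 0.145, 0.0932]
tcp_rot: [-180.0, -0.0, 150.0]
wrist_force: [-2.0, -4.1, 0.3]
opening: 0.0121
```

```bash
python3 look.py 21 wrist;python3 -c "
import cv2
i=cv2.imread('pics/wrist21.png'); cv2.imwrite('pics/w21z.png',cv2.resize(i[130:380,290:580],None,fx=2.4,fy=2.4,interpolation=cv2.INTER_CUBIC))"
```

```text
16.4 [0.5388 0.1449 0.0932] [-1.7996e+02 -1.0000e-02  1.5003e+02] [-2.41 -5.8   0.96] [-1.419  0.637 -0.075]
```

View pics/w21z.png

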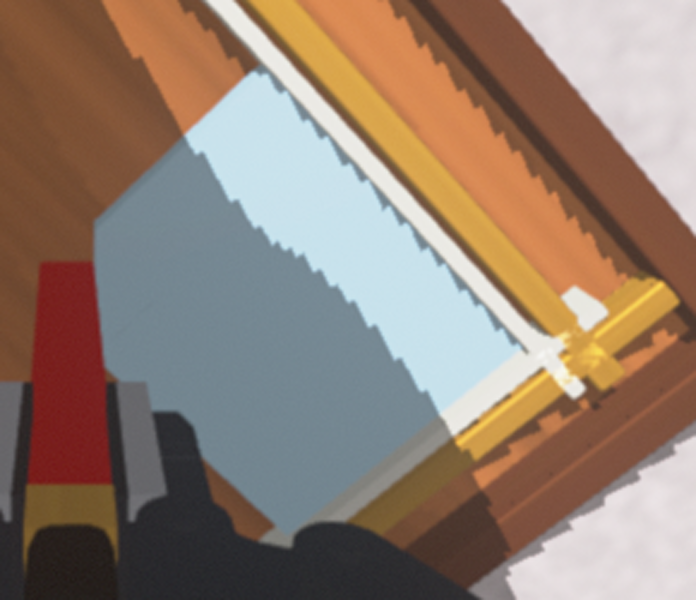

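Run:
```python
from h import *
import pickle
w=pickle.load(open('wrist21.pkl','rb'))
W=lambda p:crop(p,2.4,290,130)
ang=lambda a,b:np.degrees(np.arctan2(*(b-a)[1::-1]))
P=unproj(w,W([(260,69),(527,352),(285,533),(95,222)]),.018); print('y+ edge',ang(P[0],P[1]),'x+ edge',ang(P[2],P[1])-90,'x- edge',ang(P[3],P[0])-90)
Q=unproj(w,W([(205,0),(535,352)]),.023); print('ybar',ang(Q[0],Q[1]))
Q=unproj(w,W([(250,0),(560,335)]),.023); print('ybrass',ang(Q[0],Q[1]))
Q=unproj(w,W([(400,590-40),(673,285)]),.024); print('xbrass',ang(Q[0],Q[1])-90)
```

```text
y+ edge 15.592183819299484 x+ edge 12.963701443194992 x- edge 14.25375649929262
ybar 15.512010855870189
ybrass 15.575990818387194
xbrass 22.501228939329195
```

Emit:
apply_moves(targets=[0.003,0.004,0,0,0,0,0,0.003,0.004,0,0,0,0,0,0.003,0.004,0,0,0,0,0,0.003,0.004,0,0,0,0,0,0.003,0.004,0,0,0,0,0])

```text
time: 16.9
ee_pos: [0.5388, 0.145, 0.0932]
tcp_rot: [-179.9, -0.0, 150.0]
wrist_force: [-1.5, -4.9, 1.2]
opening: 0.0122
```

```bash
python3 look.py 22
```

```text
16.9 [0.5388 0.145  0.0932] [-1.7995e+02 -1.0000e-02  1.5002e+02] [-1.51 -4.94  1.16] [-1.497  0.65   0.002]
```

Emit:
apply_moves(targets=[0.005,0.004,0,0,0,0,0,0.005,0.004,0,0,0,0,0,0.005,0.004,0,0,0,0,0,0.005,0.004,0,0,0,0,0,0.005,0.004,0,0,0,0,0])

```text
time: 17.4
ee_pos: [0.5389, 0.1451, 0.0933]
tcp_rot: [-179.9, -0.0, 150.0]
wrist_force: [-2.8, -5.3, 1.8]
opening: 0.0123
```

Emit:
apply_moves(targets=[0,0,0,0,0,0,0,0,0,0,0,0,0,0,0,0,0,0,0,0,0,0,0,0,0,0,0,0,0,0,0,0,0,0,0])

```text
time: 17.9
ee_pos: [0.5389, 0.1451, 0.0933]
tcp_rot: [-179.9, -0.0, 150.0]
wrist_force: [-2.5, -4.7, 1.0]
opening: 0.0125
```

```bash
python3 look.py 23
```

```text
17.9 [0.5389 0.1451 0.0933] [-1.7994e+02 -1.0000e-02  1.5003e+02] [-2.47 -4.66  0.96] [-1.559  0.742 -0.019]
```

Emit:
apply_moves(targets=[-0.006,-0.01,0,0,0,0,0,-0.012,-0.02,0,0,0,0,0,-0.018,-0.031,0,0,0,0,0,-0.024,-0.042,0,0,0,0,0,-0.03,-0.052,0,0,0,0,0])

```text
time: 18.4
ee_pos: [0.5385, 0.1442, 0.0933]
tcp_rot: [180.0, -0.0, 150.0]
wrist_force: [-0.5, -1.1, -0.7]
opening: 0.0125
```

Emit:
apply_moves(targets=[-0.006,-0.01,0,0,0,0,0,-0.012,-0.02,0,0,0,0,0,-0.018,-0.031,0,0,0,0,0,-0.024,-0.042,0,0,0,0,0,-0.03,-0.052,0,0,0,0,0])

```text
time: 18.9
ee_pos: [0.5374, 0.1424, 0.0933]
tcp_rot: [180.0, -0.0, 150.0]
wrist_force: [0.5, 0.1, -0.6]
opening: 0.0124
```

Emit:
apply_moves(targets=[-0.02,-0.035,0,0,0,0,0,-0.06,-0.1,0,0,0,0,0,-0.12,-0.2,0,0,0,0,0,-0.18,-0.3,0,0,0,0,0,-0.18,-0.3,0,0,0,0,0])

```text
time: 19.4
ee_pos: [0.5318, 0.1329, 0.0933]
tcp_rot: [-180.0, -0.0, 150.0]
wrist_force: [0.8, -0.2, -0.7]
opening: 0.0129
```

```bash
python3 look.py 24 wrist scene top; python3 -c "
import cv2
i=cv2.imread('pics/wrist24.png'); cv2.imwrite('pics/w24z.png',cv2.resize(i[130:400,290:600],None,fx=2.2,fy=2.2,interpolation=cv2.INTER_CUBIC))"
```

```text
19.55 [0.532  0.1333 0.0933] [179.99   0.   150.03] [ 0.42 -0.4  -0.19] [ 0.03   0.006 -0.017]
```

View pics/w24z.png

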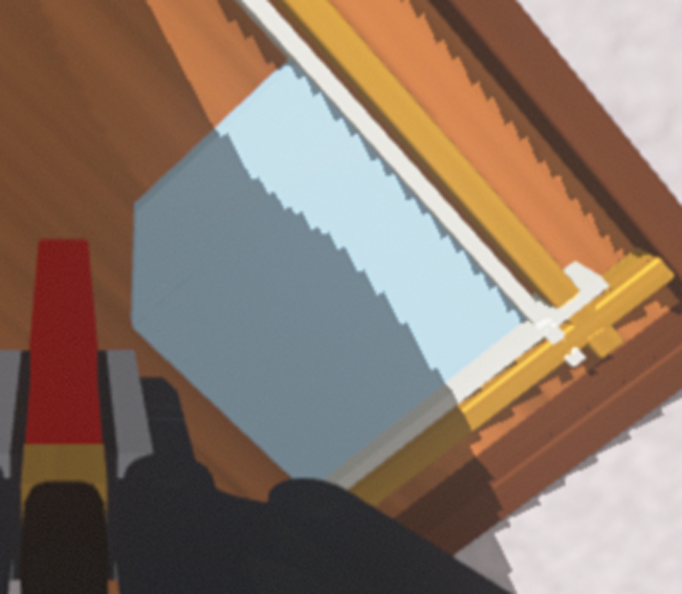

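Emit:
apply_moves(targets=[0,0,0.6,0,0,0,0,0,0,1.7,0,0,0,0,0,0,2.8,0,0,0,0,0,-1.2,3.4,0,0,-1.3,0,-0.1,-2.6,3.4,0,0,-2.6,0])

```text
time: 20.05
ee_pos: [0.5303, 0.0556, 0.1983]
tcp_rot: [179.8, 0.2, 134.3]
wrist_force: [0.2, -1.3, -0.1]
opening: 0.0125
```

Emit:
apply_moves(targets=[-0.17,-1.4,0,0,0,-1.3,0,-0.34,-2.9,0,0,0,-2.6,0,-0.5,-4.4,0,0,0,-3.9,0,-0.7,-5.9,0,0,0,-5.1,0,-0.87,-7.2,0,0,0,-6.3,0])

```text
time: 20.55
ee_pos: [0.5024, -0.1627, 0.1954]
tcp_rot: [180.0, 0.0, 96.3]
wrist_force: [0.7, -0.3, -0.0]
opening: 0.0125
```

Emit:
apply_moves(targets=[0,-0.3,0,0,0,0,0,0,-0.3,0,0,0,0,0,0,-0.3,0,0,0,0,0])

```text
time: 20.85
ee_pos: [0.5031, -0.1691, 0.1952]
tcp_rot: [-180.0, -0.0, 96.7]
wrist_force: [-0.4, 0.6, -0.2]
opening: 0.0121
```

```bash
python3 look.py 25 wrist scene top
```

```text
21.0 [ 0.5032 -0.1685  0.1954] [ 1.7999e+02 -1.0000e-02  9.6770e+01] [-0.14  0.8  -1.25] [-0.027  0.033 -0.026]
```

View pics/wrist25.png

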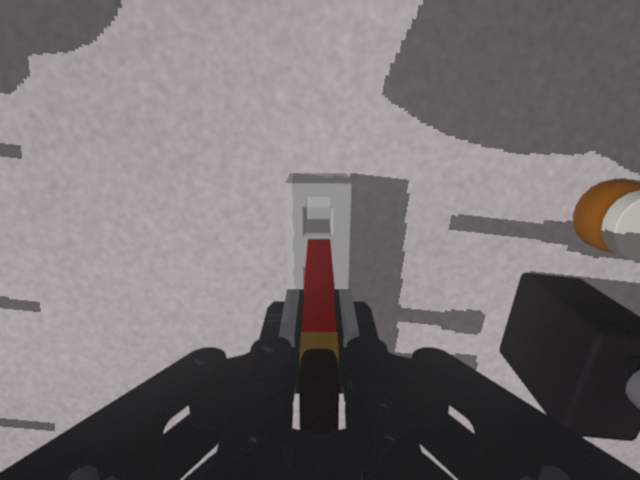

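View pics/scene25.png

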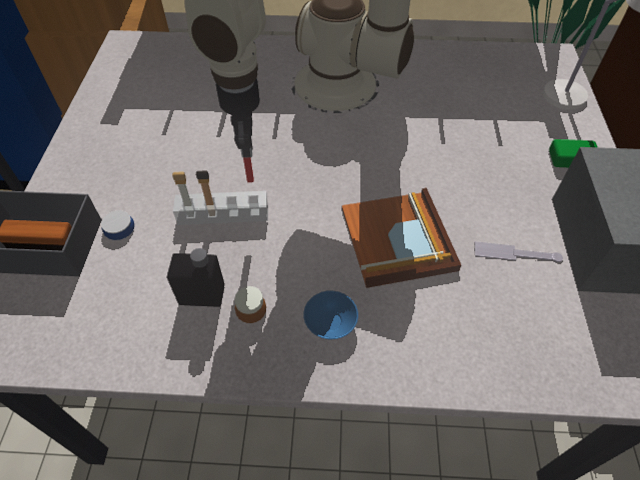

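Emit:
apply_moves(targets=[0,-0.04,-0.8,0,0,0,0,0,-0.04,-1.5,0,0,0,0,0,-0.04,-1.9,0,0,0,0,0,-0.04,-2.0,0,0,0,0,0,-0.04,-2.0,0,0,0,0])

```text
time: 21.5
ee_pos: [0.503, -0.1704, 0.1354]
tcp_rot: [-180.0, -0.0, 96.7]
wrist_force: [0.3, 0.2, 0.1]
opening: 0.0123
```

```bash
python3 look.py 26 wrist; python3 -c "
import cv2
i=cv2.imread('pics/wrist26.png'); cv2.imwrite('pics/w26z.png',cv2.resize(i[160:340,240:420],None,fx=3.3,fy=3.3,interpolation=cv2.INTER_CUBIC))"
```

```text
21.55 [ 0.5032 -0.1707  0.1361] [1.7996e+02 2.0000e-02 9.6670e+01] [-0.05  0.16 -0.91] [0.06  0.015 0.003]
```

View pics/w26z.png

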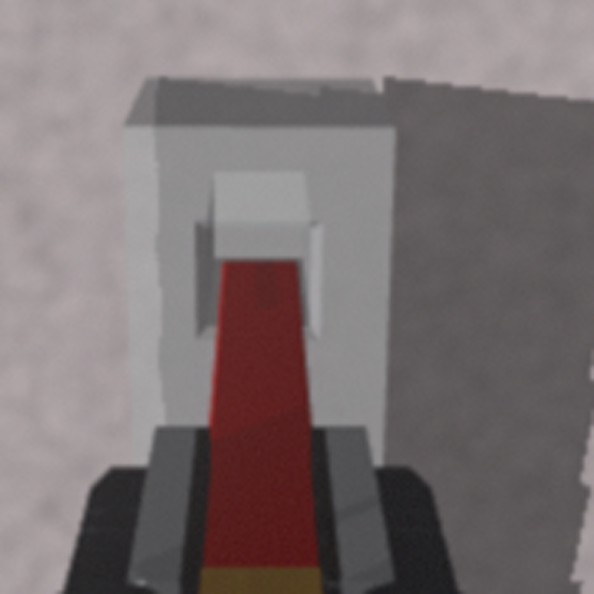

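Emit:
apply_moves(targets=[0,0.04,-0.2,0,0,0,0,0,0.04,-0.5,0,0,0,0,0,0.04,-0.9,0,0,0,0,0,0.04,-1.2,0,0,0,0,0,0.04,-1.4,0,0,0,0])

```text
time: 22.05
ee_pos: [0.5024, -0.1695, 0.0918]
tcp_rot: [-179.9, -0.0, 96.6]
wrist_force: [-0.1, -0.5, -0.3]
opening: 0.0122
```

Emit:
apply_moves(targets=[0,0,-0.1,0,0,0,0,0,0,-0.2,0,0,0,0,0,0,-0.2,0,0,0,0])

```text
time: 22.35
ee_pos: [0.5028, -0.1697, 0.0871]
tcp_rot: [-180.0, -0.0, 96.6]
wrist_force: [-0.3, 0.7, -1.4]
opening: 0.012
```

```bash
python3 look.py 27 wrist
```

```text
22.4 [ 0.503  -0.1697  0.0874] [179.99   0.    96.64] [-0.06  0.57  0.19] [ 0.003  0.017 -0.003]
```

Now at nearly the original height with no side forces. I'll lower the last millimetre and release.

Emit:
apply_moves(targets=[0,0,-0.03,0,0,0,0,0,0,-0.03,0,0,0,0.15,0,0,-0.03,0,0,0,0.4,0,0,-0.03,0,0,0,1,0,0,-0.03,0,0,0,1])

```text
time: 22.9
ee_pos: [0.503, -0.1697, 0.0865]
tcp_rot: [180.0, 0.0, 96.6]
wrist_force: [0.1, -0.3, 0.3]
opening: 0.0563
```

Emit:
apply_moves(targets=[0,0,0,0,0,0,1,0,0,0,0,0,0,1,0,0,0,0,0,0,1,0,0,0,0,0,0,1])

```text
time: 23.3
ee_pos: [0.5029, -0.1697, 0.0864]
tcp_rot: [-180.0, 0.0, 96.6]
wrist_force: [-0.6, 0.3, -0.1]
opening: 0.0852
```

```bash
python3 look.py 28 wrist
```

```text
23.35 [ 0.5029 -0.1697  0.0864] [180.     0.    96.64] [-0.13 -0.02  0.46] [-0.025  0.022 -0.012]
```

View pics/wrist28.png

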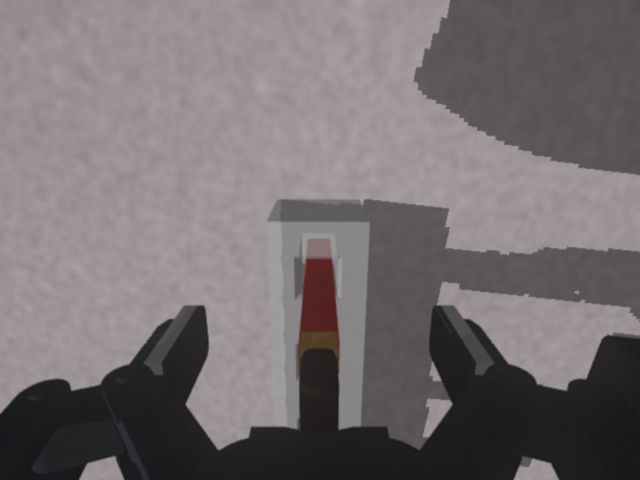

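Released and upright. I'll raise the hand and swing it aside for an unobstructed check of the mirror.

Emit:
apply_moves(targets=[0,0,0.8,0,0,0,1,0,0,2.0,0,0,0,1,0,0,3.3,0,0,0,1,0,0,4.6,0,0,0,1,0,0,5.0,0,0,0,1])

```text
time: 23.85
ee_pos: [0.5038, -0.17, 0.2408]
tcp_rot: [179.7, 0.1, 96.6]
wrist_force: [0.2, -0.8, -0.2]
opening: 0.0854
```

Emit:
apply_moves(targets=[0,1.5,0,0,0,0,1,0,3,0,0,0,0,1,0,4.5,0,0,0,0,1,0,6,0,0,0,0,1,0,7,0,0,0,0,1])

```text
time: 24.35
ee_pos: [0.5025, 0.0428, 0.2359]
tcp_rot: [-180.0, -0.0, 96.7]
wrist_force: [1.0, 0.1, 0.2]
opening: 0.0856
```

Emit:
apply_moves(targets=[0,0,0,0,0,0,1,0,0,0,0,0,0,1,0,0,0,0,0,0,1])

```text
time: 24.65
ee_pos: [0.5029, 0.0396, 0.2361]
tcp_rot: [-180.0, 0.0, 96.6]
wrist_force: [-0.4, -1.5, -0.3]
opening: 0.0853
```

```bash
python3 look.py 29 wrist scene top; python3 -c "
import cv2
i=cv2.imread('pics/scene29.png'); cv2.imwrite('pics/s29z.png',cv2.resize(i[160:300,160:480],None,fx=2.5,fy=2.5,interpolation=cv2.INTER_CUBIC))"
```

```text
24.8 [0.503  0.0394 0.2363] [-180.      0.     96.55] [ 0.03 -0.85  0.08] [ 0.011 -0.039  0.009]
```

View pics/wrist29.png

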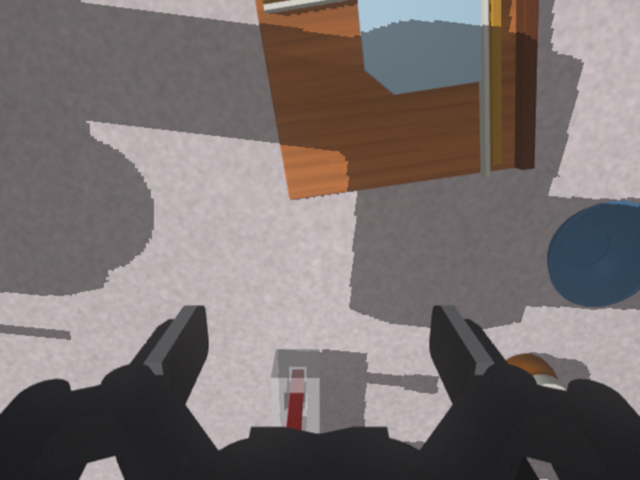

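View pics/s29z.png

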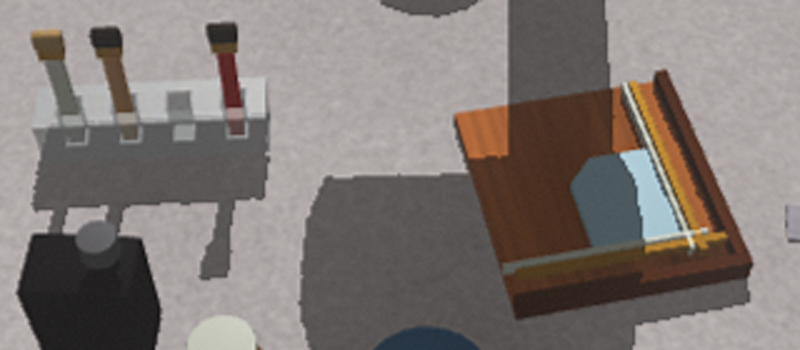

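Emit:
apply_moves(targets=[0.8,0.75,0,0,0,0.7,1,1.6,1.5,0,0,0,1.4,1,2.4,2.2,0,0,0,1.4,1,3.0,2.8,-0.5,0,0,1.4,1,3.0,2.8,-0.8,0,0,1.4,1])

```text
time: 25.3
ee_pos: [0.5944, 0.1253, 0.2101]
tcp_rot: [-179.9, -0.0, 105.1]
wrist_force: [0.8, -0.2, -0.1]
opening: 0.0855
```

Emit:
apply_moves(targets=[0,0,0,0,0,0,1,0,0,0,0,0,0,1])

```text
time: 25.5
ee_pos: [0.5925, 0.1233, 0.2128]
tcp_rot: [-180.0, 0.0, 105.0]
wrist_force: [0.5, 0.3, 0.3]
opening: 0.0853
```

```bash
python3 look.py 30 wrist; python3 -c "
import cv2
i=cv2.imread('pics/wrist30.png'); cv2.imwrite('pics/w30z.png',cv2.resize(i[120:380,180:480],None,fx=2.3,fy=2.3,interpolation=cv2.INTER_CUBIC))"
```

```text
25.55 [0.5926 0.1234 0.2133] [1.7996e+02 1.0000e-02 1.0498e+02] [ 0.61 -1.58  0.09] [-0.012  0.029 -0.002]
```

View pics/wrist30.png

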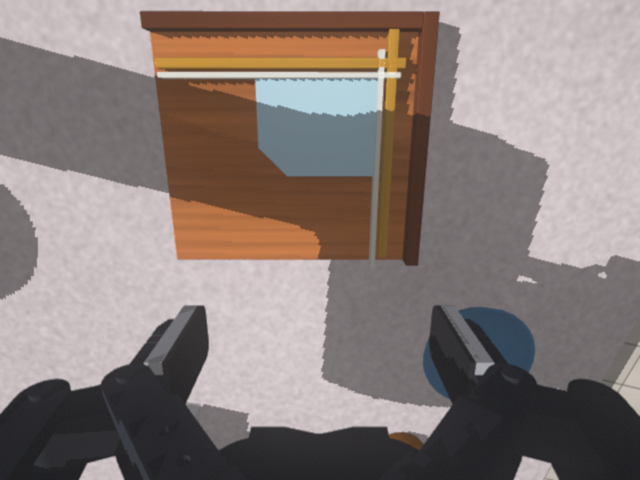

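View pics/w30z.png

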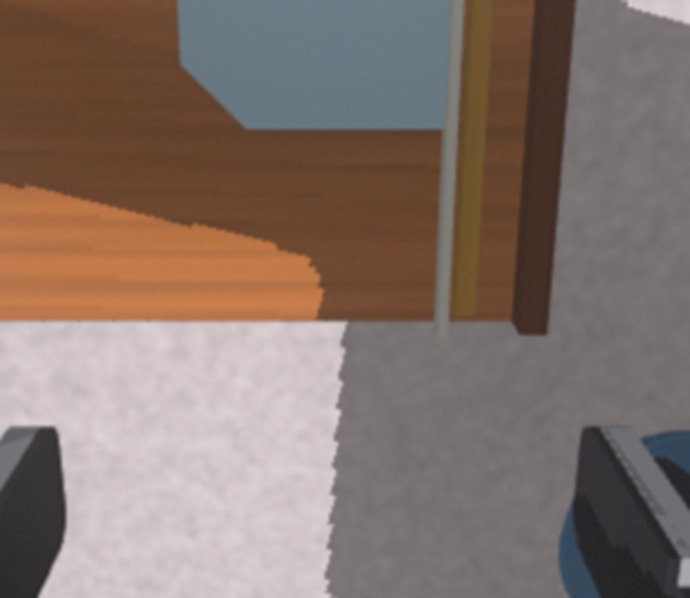

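```bash
python3 -c "
import cv2
i=cv2.imread('pics/wrist30.png'); cv2.imwrite('pics/w30y.png',cv2.resize(i[40:190,240:420],None,fx=4,fy=4,interpolation=cv2.INTER_CUBIC))"
```

```text
(no output)
```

View pics/w30y.png

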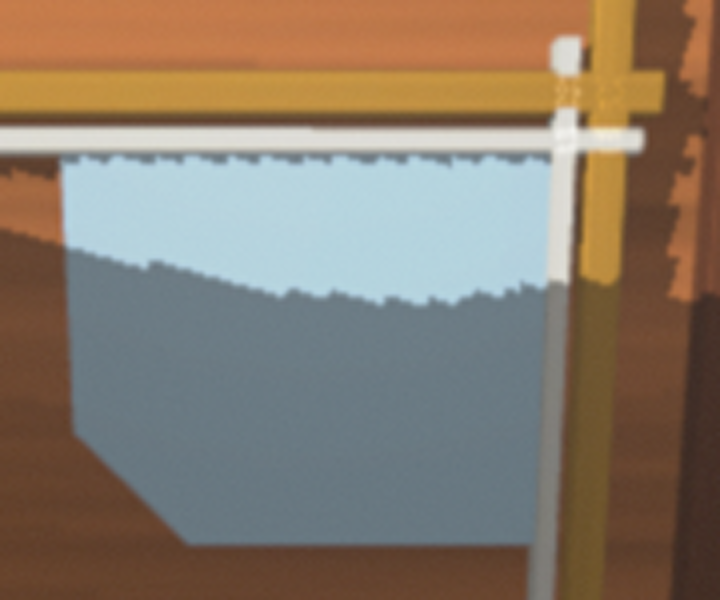

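```bash
python3 -c "
from workcell import bot
print(bot.job_done())"
```

```text
the job is handed in; nothing more can be done
None
```

The mirror is seated in the corner between the two white bars, the red brush is back in its own slot, and I have handed the job in. No verdict was reported.

- **Sliding the mirror home:** I lifted the red brush out of the rack. With its foot I pushed the mirror by its −x edge onto the x bar, then by its −y edge onto the y bar. The first x push left it about 3° askew on one corner, so I repeated it lower on the edge, which squared it.
- **Pressing on the cut-off corner:** I pushed square on the cut face and held about 5–6 N for more than a second. Roughly 3.5 N of that went to the x bar and 4.4 N to the y bar, worked out from the wrist readings. I then backed off slowly and returned the brush.
- **Mirror at the end:** the last wrist picture shows it flat and square, with no visible gap at either bar. While it was being pressed, its edge along the y bar matched the bar within about 0.1°. The estimates from its other two edges were off by about 1–2.5°, which I put down to coarse pixel picking.
- **Brush and surroundings:** the brush stands upright and released in its slot, and nothing else in the pictures appears to have moved. The clock stood at 25.6 s.
- **Not confirmed:** wrist force readings carried about 1 N of noise. I could not measure the light contact left on the bars after letting go, only see it.

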